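# Key the pulleys and lock the belt stop

### The job

Get the belt drive ready: mount every pulley lying on the bench on a spindle of its own, each time first laying a key down into the slot across the spindle's top and then sliding the pulley down over it, keyways in line with the key, until it sits fully home on the collar. Also slide the rail stop along until its scribed line is level with the pointer (with the lever still up), then flip its cam lever right down flat to lock it there. Do not knock over the beaker or the small brown bottle.

Things in the scene. Friction and masses are not known exactly. Their poses are not given: they have to be found in the camera images.
- drive_plate: fixed aluminium plate on the worktop, 180 (its x) x 340 (its y) x 12 mm; origin at the centre of its underside, x away from the robot, y along the rail. It carries three upright spindles in a row (90 mm apart along y, 40 mm beyond the centre in x) and, 50 mm to the near side of the centre, a steel rail along y with the rail stop
- spindle_0: fixed upright steel spindle on the plate; origin at its foot, 12 mm above the worktop. A collar 34 mm across, 14 mm high; above it a shaft 20 mm across, its chamfered top 41 mm above the origin. A key slot 10 mm wide, 10 mm deep runs right across the shaft's top along this body's x axis, open at both ends. Each slot points its own way
- spindle_0_seat (a point): centre of the top of that spindle's collar, where the underside of a pulley comes to rest
- spindle_0_slot (a point): where the centre of a key lies when it is properly down in that spindle's slot
- spindle_1: fixed upright steel spindle on the plate; origin at its foot, 12 mm above the worktop. A collar 34 mm across, 14 mm high; above it a shaft 20 mm across, its chamfered top 41 mm above the origin. A key slot 10 mm wide, 10 mm deep runs right across the shaft's top along this body's x axis, open at both ends. Each slot points its own way
- spindle_1_seat (a point): centre of the top of that spindle's collar, where the underside of a pulley comes to rest
- spindle_1_slot (a point): where the centre of a key lies when it is properly down in that spindle's slot
- spindle_2: fixed upright steel spindle on the plate; origin at its foot, 12 mm above the worktop. A collar 34 mm across, 14 mm high; above it a shaft 20 mm across, its chamfered top 41 mm above the origin. A key slot 10 mm wide, 10 mm deep runs right across the shaft's top along this body's x axis, open at both ends. Each slot points its own way
- spindle_2_seat (a point): centre of the top of that spindle's collar, where the underside of a pulley comes to rest
- spindle_2_slot (a point): where the centre of a key lies when it is properly down in that spindle's slot
- pulley_0: loose grey toothed pulley (may be absent; all alike, fit any spindle), 34 mm high, 150 g, teeth end down. Origin: centre of underside. Rim 64 mm across, 12 mm high; above it a boss with four flats to grip, 43 mm across, 29 mm wide, square to the body's x and y. Through it a 22.4 mm bore with two facing keyways, together a slot 11 mm wide, 34 mm long, along its x
- key_0: loose square steel bar (key), 30 mm long (along its x) and 8 x 8 mm, 20 g; origin at its centre. Lying in a spindle's slot it sticks out 5 mm either side of the shaft, its top 2 mm below the shaft's top. There may be one more key than pulleys
- pulley_1: loose grey toothed pulley (may be absent; all alike, fit any spindle), 34 mm high, 150 g, teeth end down. Origin: centre of underside. Rim 64 mm across, 12 mm high; above it a boss with four flats to grip, 43 mm across, 29 mm wide, square to the body's x and y. Through it a 22.4 mm bore with two facing keyways, together a slot 11 mm wide, 34 mm long, along its x
- key_1: loose square steel bar (key), 30 mm long (along its x) and 8 x 8 mm, 20 g; origin at its centre. Lying in a spindle's slot it sticks out 5 mm either side of the shaft, its top 2 mm below the shaft's top. There may be one more key than pulleys
- pulley_2: loose grey toothed pulley (may be absent; all alike, fit any spindle), 34 mm high, 150 g, teeth end down. Origin: centre of underside. Rim 64 mm across, 12 mm high; above it a boss with four flats to grip, 43 mm across, 29 mm wide, square to the body's x and y. Through it a 22.4 mm bore with two facing keyways, together a slot 11 mm wide, 34 mm long, along its x
- key_2: loose square steel bar (key), 30 mm long (along its x) and 8 x 8 mm, 20 g; origin at its centre. Lying in a spindle's slot it sticks out 5 mm either side of the shaft, its top 2 mm below the shaft's top. There may be one more key than pulleys
- pointer: small fixed dark steel post on the drive plate, between rail and spindles, 10 mm wide and 24 mm high, with a tip towards the rail; origin at its foot, axes as the plate's
- rail_stop (a joint): position of the rail stop along the rail (m), 0 at mid rail, growing along the plate's +y, from -0.125 to 0.125. It is dragged with about 5 N and stays where it is left, also when the lever is down
- stop_fin (a point): centre of the top of the stop's upright grip fin (12 mm thick along the rail, 22 mm across it, 25 mm high above the 44 mm high saddle). The saddle is 34 mm along the rail
- stop_line (a point): scribed line on the far face of the stop, at the middle of its length, to be brought level with the pointer
- cam_lever (a joint): angle of the stop's black cam lever (rad): 0 straight up (open), 1.57 flat towards the robot (along the plate's -x; locked, end stop). Stiff (0.08 N m), stays where left. Hinge along the rail direction, 50 mm above the worktop, 26 mm to the near side of the fin's centre. Lever 8 mm thick, 12 mm wide, head at the tip 18 mm wide and 10 mm thick
- lever_tip (a point): near the end of the lever, 52 mm from its hinge, in the middle of its thickness (the lever ends 3 mm beyond)
- beaker_100: empty glass beaker, 53 mm wide, 70 mm high, standing; origin at the centre of its underside
- std_amber_2: small brown glass bottle, 38 mm wide, 72 mm high, standing; origin at the centre of its underside

How it is judged (in metres and radians):
On the way, in this order (a step that is already met when the one before it is completed fails the run):
1. the rail stop's line is level with the pointer while its lever is still up (y of stop_line in the frame of pointer between -0.004 and 0.004 m and value of joint cam_lever below 0.6 rad), for 0.2 s.
2. the cam lever is flipped down flat with the stop still at the pointer (y of stop_line in the frame of pointer between -0.004 and 0.004 m and value of joint cam_lever above 1.4 rad), for 0.2 s.
At the end, for the whole second after the job is handed in: each present pulley rests within 3 mm of a collar and 4 mm of its axis, upright, keyways in line with the slot, over a key lying in it (centre within 5.5 mm of its place); the stop's line is within 4 mm of the pointer along the rail; the cam lever is past 1.4 rad (all of step 2 and (((z of pulley_0 in the frame of spindle_0_seat between -0.004 and 0.003 m and horizontal distance between pulley_0 and spindle_0_seat below 0.004 m and angle between pulley_0's own z axis and vertical below 0.08 rad and angle between the x axis of pulley_0 and the x axis of spindle_0, either way round below 0.2 rad) and distance between any of key_0, key_1, key_2 and spindle_0_slot below 0.0055 m) or ((z of pulley_0 in the frame of spindle_1_seat between -0.004 and 0.003 m and horizontal distance between pulley_0 and spindle_1_seat below 0.004 m and angle between pulley_0's own z axis and vertical below 0.08 rad and angle between the x axis of pulley_0 and the x axis of spindle_1, either way round below 0.2 rad) and distance between any of key_0, key_1, key_2 and spindle_1_slot below 0.0055 m) or ((z of pulley_0 in the frame of spindle_2_seat between -0.004 and 0.003 m and horizontal distance between pulley_0 and spindle_2_seat below 0.004 m and angle between pulley_0's own z axis and vertical below 0.08 rad and angle between the x axis of pulley_0 and the x axis of spindle_2, either way round below 0.2 rad) and distance between any of key_0, key_1, key_2 and spindle_2_slot below 0.0055 m)) and (((z of pulley_1 in the frame of spindle_0_seat between -0.004 and 0.003 m and horizontal distance between pulley_1 and spindle_0_seat below 0.004 m and angle between pulley_1's own z axis and vertical below 0.08 rad and angle between the x axis of pulley_1 and the x axis of spindle_0, either way round below 0.2 rad) and distance between any of key_0, key_1, key_2 and spindle_0_slot below 0.0055 m) or ((z of pulley_1 in the frame of spindle_1_seat between -0.004 and 0.003 m and horizontal distance between pulley_1 and spindle_1_seat below 0.004 m and angle between pulley_1's own z axis and vertical below 0.08 rad and angle between the x axis of pulley_1 and the x axis of spindle_1, either way round below 0.2 rad) and distance between any of key_0, key_1, key_2 and spindle_1_slot below 0.0055 m) or ((z of pulley_1 in the frame of spindle_2_seat between -0.004 and 0.003 m and horizontal distance between pulley_1 and spindle_2_seat below 0.004 m and angle between pulley_1's own z axis and vertical below 0.08 rad and angle between the x axis of pulley_1 and the x axis of spindle_2, either way round below 0.2 rad) and distance between any of key_0, key_1, key_2 and spindle_2_slot below 0.0055 m)) and (((z of pulley_2 in the frame of spindle_0_seat between -0.004 and 0.003 m and horizontal distance between pulley_2 and spindle_0_seat below 0.004 m and angle between pulley_2's own z axis and vertical below 0.08 rad and angle between the x axis of pulley_2 and the x axis of spindle_0, either way round below 0.2 rad) and distance between any of key_0, key_1, key_2 and spindle_0_slot below 0.0055 m) or ((z of pulley_2 in the frame of spindle_1_seat between -0.004 and 0.003 m and horizontal distance between pulley_2 and spindle_1_seat below 0.004 m and angle between pulley_2's own z axis and vertical below 0.08 rad and angle between the x axis of pulley_2 and the x axis of spindle_1, either way round below 0.2 rad) and distance between any of key_0, key_1, key_2 and spindle_1_slot below 0.0055 m) or ((z of pulley_2 in the frame of spindle_2_seat between -0.004 and 0.003 m and horizontal distance between pulley_2 and spindle_2_seat below 0.004 m and angle between pulley_2's own z axis and vertical below 0.08 rad and angle between the x axis of pulley_2 and the x axis of spindle_2, either way round below 0.2 rad) and distance between any of key_0, key_1, key_2 and spindle_2_slot below 0.0055 m)) and linear speed of each of pulley_0, pulley_1, pulley_2 below 0.02 m/s); the robot touches nothing.
It fails at once if a pulley is pushed home on a spindle that has no key in its slot ((z of pulley_0 in the frame of spindle_0_seat below 0.004 m and horizontal distance between pulley_0 and spindle_0_seat below 0.004 m and not (distance between any of key_0, key_1, key_2 and pulley_0 below 0.032 m)) or (z of pulley_0 in the frame of spindle_1_seat below 0.004 m and horizontal distance between pulley_0 and spindle_1_seat below 0.004 m and not (distance between any of key_0, key_1, key_2 and pulley_0 below 0.032 m)) or (z of pulley_0 in the frame of spindle_2_seat below 0.004 m and horizontal distance between pulley_0 and spindle_2_seat below 0.004 m and not (distance between any of key_0, key_1, key_2 and pulley_0 below 0.032 m)) or (z of pulley_1 in the frame of spindle_0_seat below 0.004 m and horizontal distance between pulley_1 and spindle_0_seat below 0.004 m and not (distance between any of key_0, key_1, key_2 and pulley_1 below 0.032 m)) or (z of pulley_1 in the frame of spindle_1_seat below 0.004 m and horizontal distance between pulley_1 and spindle_1_seat below 0.004 m and not (distance between any of key_0, key_1, key_2 and pulley_1 below 0.032 m)) or (z of pulley_1 in the frame of spindle_2_seat below 0.004 m and horizontal distance between pulley_1 and spindle_2_seat below 0.004 m and not (distance between any of key_0, key_1, key_2 and pulley_1 below 0.032 m)) or (z of pulley_2 in the frame of spindle_0_seat below 0.004 m and horizontal distance between pulley_2 and spindle_0_seat below 0.004 m and not (distance between any of key_0, key_1, key_2 and pulley_2 below 0.032 m)) or (z of pulley_2 in the frame of spindle_1_seat below 0.004 m and horizontal distance between pulley_2 and spindle_1_seat below 0.004 m and not (distance between any of key_0, key_1, key_2 and pulley_2 below 0.032 m)) or (z of pulley_2 in the frame of spindle_2_seat below 0.004 m and horizontal distance between pulley_2 and spindle_2_seat below 0.004 m and not (distance between any of key_0, key_1, key_2 and pulley_2 below 0.032 m))).
It fails at once if the beaker or the brown bottle is knocked over (angle between any of beaker_100, std_amber_2's own z axis and vertical above 0.7 rad).
Of pulley_0, pulley_1, pulley_2 only 2 to 3 are there at a start; the rules pass over those that are not, and their reading is None.
At some moment in a run one of pulley_0, pulley_1, pulley_2 may be knocked a few centimetres aside while the robot is not near it.
Once in a run the grip may slacken for a moment while it holds something.
It also fails if it takes over 210 s, if anything falls off the work surface, if the arm or the gripper's body presses on something with over 40 N, if the wrist force passes 120 N, or if a joint passes its speed limit or range.

### The arm

A 6-joint arm with a two-finger parallel gripper is mounted at the origin on a cart in front of the work surface, level with it; the furniture and walls round the work are solid. World frame = base frame: x ahead of the robot, y to its left, z up, the work surface at z = 0. Lengths are in m, angles in degrees, forces in N, time in s.
With the tool pointing down it reaches from about 0.375 to 0.975 m from the base axis. Payload 3.8 kg.
Tool frame: the origin (TCP) lies at the very end of the fingers, on their centre line; the grasp point (between the pads) lies 19 mm behind it (env.hold_point_z is the distance from the TCP to the grasp point, in m); z points along the fingers, x is the direction in which the jaws open and shut, and the axes are right-handed (so a half turn about z gives the same grasp; the last joint's range is limited). The gripper opens to 85 mm and grips with 20 to 120 N. Pads are 22 mm wide; open, the fingers measure 114 mm over their backs; the gripper's body (76 mm by 85 mm) begins 54 mm behind the grasp point. The pads swing forward as they close: fully open they stand 13 mm farther back than shut.
Start: joints at [62.172, 15.12, 91.902, -0, 72.978, -2.114], TCP at [0.293, 0.608, 0.231] pointing down, gripper open.
Joint ranges: [-150.88, 150.88], [-54.13, 125.18], [17.81, 147.31], [-75.09, 255.09], [0, 152.58], [-146.25, 146.25]. Speed limits (degrees/s): [147.25, 147.25, 180, 180, 180, 180].

### API

Orientations are given as a 3x3 rotation matrix whose columns are the frame's x, y, z axes.
In Python, from rig import env gives the robot as it stands.
- The arm moves only by the shell command python3 -m crank 'ROWS' [FORCE]. ROWS is JSON, a list that holds one entry, the list of rows, each a list of 7 numbers: the closure in counts, from 0 (fully open) to 255 (shut), then the shift along the tool's x, y, z in mm, then the turn, a rotation vector about the tool's x, y, z in rad. In form: [[[gripper, x, y, z, wx, wy, wz], ...]]. A call has 1 to 8 rows; each row is the pose to reach, as a shift and turn from the pose measured when the call began, along the tool's axes at that moment; what a row does not reach only later rows make up. A row lasts 1/8 s, in which the tool goes at most 62.5 mm and 10.7 degrees, less where a joint would pass 70% of its speed; a pose out of reach is approached as far as the arm can. A call with a gripper value outside its range is refused whole. The fingers move at their own pace and stop on an object; FORCE is the grip in N (left out, the last holds). Time passes only in rows, so rows that repeat a pose let the fingers close. It gives the time, the measured TCP pose, the force and the opening at its end, in the units of the state.
- env.observe(): the state, without advancing time (a new reading comes with each control period).
- env.camera(name): name is "side" or "top"; returns the picture (384x512x3 uint8, red, green, blue); there is no depth.
- env.get_calibration(name): a dict with "fx", "fy", "cx", "cy" (pixels), "R" (3x3) and "t" (3): a world point X has camera coordinates R X + t. Camera axes: x right, y down, z forward; pixel columns grow to the right and rows downward; lengths in m; the calibration is good to about 2 mm. A picture is of the moment at which its call begins. get_calibration takes no time and is no camera call.
- env.job_done(): hands the job in, once; it reports no verdict.
The state is a dict: "t": time; "joints": joint angles; "qvel": joint speeds; "joint_torque": joint torques, N m; "position": TCP position; "eef_rot": TCP orientation; "wrist_force": force on the tool from outside, world axes, zero at the start; "moment": the same for the moment, N m; "gripper_width": opening from 0.0 (shut) to 1.0 (fully open).
Only numpy, scipy, OpenCV 4.12 (cv2) and the standard library are available. Lean on these libraries where they do the work, as an engineer would, in place of code of your own. Each camera call takes 0.05 s, during which the arm holds its last target. There are 200 camera calls.

## Working session

There is one attempt and no reset: what is moved stays moved. The work goes in short steps, Python scripts to look and compute and a shell command to move; the robot and the scene stay as the last step left them, time stands still between calls to the robot, and variables do not carry over. Pictures are saved under pics/ and viewed, about 12 in all and at most 16, crops included, and the job is handed in when it is done.

```bash
ls; mkdir -p pics
python3 - <<'E'
from rig import env
import cv2,numpy as np
for n in("top","side"):
    im=env.camera(n); cv2.imwrite(f"pics/{n}0.png",cv2.cvtColor(im,cv2.COLOR_RGB2BGR))
    c=env.get_calibration(n); print(n,{k:np.round(v,4).tolist() for k,v in c.items()}, "cam at",-np.array(c["R"]).T@np.array(c["t"]))
print(env.observe(), env.hold_point_z)
E
```

```text
pics
top {'fx': 407.0402, 'fy': 407.0402, 'cx': 251.3256, 'cy': 194.7819, 'R': [[0.0127, -0.9998, -0.0142], [-0.9951, -0.0113, -0.0984], [0.0982, 0.0154, -0.995]], 't': [0.07, 0.567, 1.3702]} cam at [0.42878458 0.05530397 1.42017933]
side {'fx': 474.2227, 'fy': 474.2227, 'cx': 259.1412, 'cy': 187.4399, 'R': [[0.9965, -0.0821, -0.0176], [-0.0663, -0.6423, -0.7636], [0.0514, 0.7621, -0.6455]], 't': [-0.5349, 0.1272, 1.3124]} cam at [ 0.47401822 -0.96229557  0.93479205]
{'t': 0.1, 'joints': array([ 6.21715887e+01,  1.51654121e+01,  9.19733737e+01,  8.07980180e-04,
        7.29767482e+01, -2.11460681e+00]), 'qvel': array([-0.08715619, -0.07606129, -0.11778513,  0.00933418,  0.07564359,
        0.0279234 ]), 'joint_torque': array([ 9.38063640e-04, -5.16708148e+01, -3.68587554e+01, -1.73311414e-04,
        6.31329443e-03, -4.34455501e-05]), 'position': array([0.29256256, 0.60757701, 0.23008033]), 'eef_rot': array([[ 4.33878943e-01,  9.00970673e-01, -9.53253007e-04],
       [ 9.00968925e-01, -4.33879982e-01, -1.77694954e-03],
       [-2.01457682e-03, -8.78703480e-05, -9.99997967e-01]]), 'wrist_force': array([ 0.28971984, -0.72003105,  0.70199481]), 'moment': array([-0.0121543 ,  0.00176873,  0.03671402]), 'gripper_width': 0.997839174091317} 0.0187
```

View pics/top0.png

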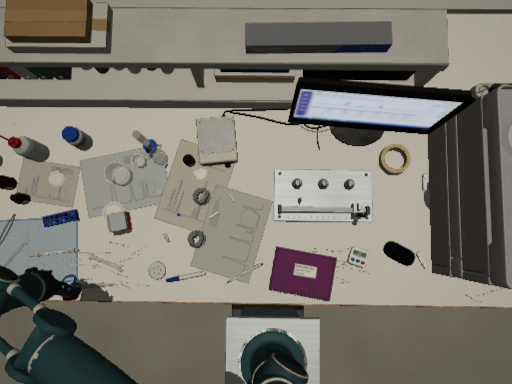

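View pics/side0.png

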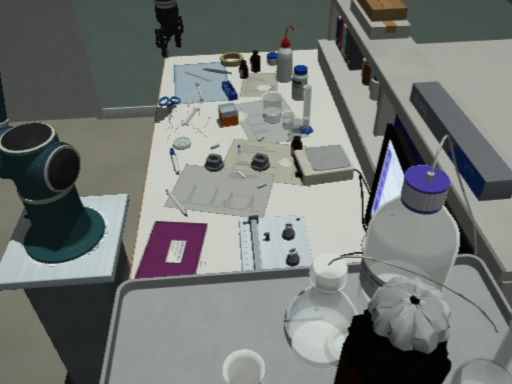

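The top view shows the plate around (323,195), with spindles at about (296/323/350,184) and the stop at about (360,212). Two pulleys are at about (201,197) and (197,239). I'll enlarge both areas.

Run:
```python
import cv2,numpy as np
im=cv2.imread("pics/top0.png")
a=cv2.resize(im[165:265,150:283],None,fx=6,fy=6,interpolation=cv2.INTER_CUBIC); cv2.imwrite("pics/c1.png",a)
b=cv2.resize(im[162:232,268:382],None,fx=7,fy=7,interpolation=cv2.INTER_CUBIC); cv2.imwrite("pics/c2.png",b)
```

```text
(no output)
```

View pics/c1.png

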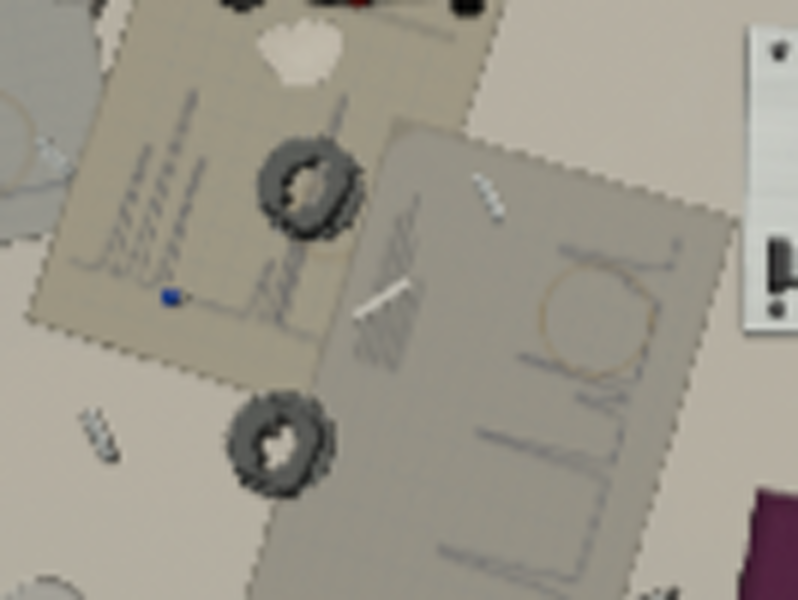

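View pics/c2.png

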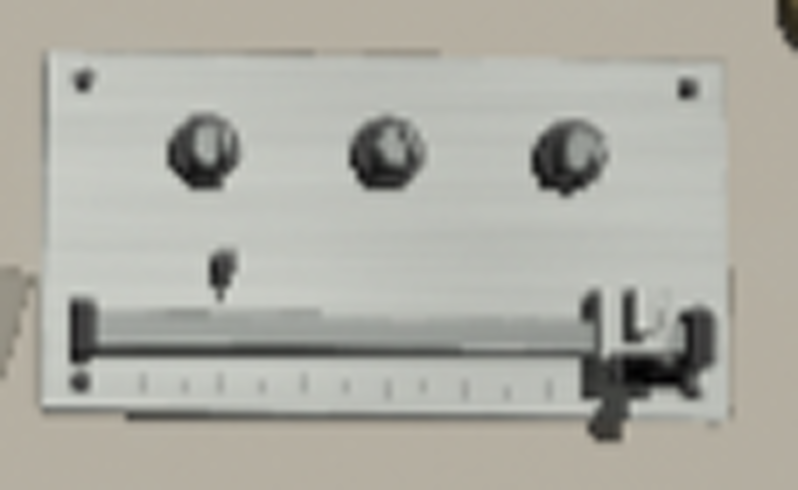

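```bash
cat > h.py <<'E'
from rig import env
import cv2,numpy as np
from scipy.optimize import least_squares
from scipy.ndimage import map_coordinates,gaussian_filter
C={n:env.get_calibration(n) for n in("top","side")}
def proj(n,X):
    c=C[n]; p=np.atleast_2d(X)@np.array(c["R"]).T+np.array(c["t"])
    return np.c_[c["fx"]*p[:,0]/p[:,2]+c["cx"],c["fy"]*p[:,1]/p[:,2]+c["cy"]]
def unproj(n,uv,z):
    c=C[n];R=np.array(c["R"]);o=-R.T@np.array(c["t"])
    uv=np.atleast_2d(uv);d=np.c_[(uv[:,0]-c["cx"])/c["fx"],(uv[:,1]-c["cy"])/c["fy"],np.ones(len(uv))]@R
    return o+d*((np.reshape(z,(-1,1))-o[2])/d[:,2:])
def grab(n,k=1):
    return np.mean([env.camera(n) for _ in range(k)],0)
def crop(im,u,v,w,h,f):
    # crop centred at (u,v), w x h src px, enlarged f
    M=np.float32([[f,0,-f*(u-w/2)],[0,f,-f*(v-h/2)]])
    return cv2.warpAffine(np.clip(im,0,255).astype(np.uint8),M,(int(w*f),int(h*f)),flags=cv2.INTER_CUBIC)
def save(name,im): cv2.imwrite("pics/"+name+".png",cv2.cvtColor(im,cv2.COLOR_RGB2BGR))
def goto(p,yaw=None):
    """shift in tool axes (mm) and wz to put TCP at p with tool down, jaw axis at yaw (deg, mod 180)"""
    s=env.observe();R=s["eef_rot"];d=R.T@(np.array(p)-s["position"])*1000
    from scipy.spatial.transform import Rotation as Ro
    y0=np.arctan2(R[1,0],R[0,0])
    y=y0 if yaw is None else np.radians(yaw)
    dy=(y-y0+np.pi/2)%np.pi-np.pi/2
    T=Ro.from_euler('z',y0+dy).as_matrix()@np.diag([1,-1,-1.])
    rv=Ro.from_matrix(R.T@T).as_rotvec()
    print("t",round(s["t"],2),"pos",np.round(s["position"]*1000,1),"yaw",round(np.degrees(y0),1),"j6",round(s["joints"][5],1),"F",np.round(s["wrist_force"],1),"M",np.round(s["moment"],2),"w",round(s["gripper_width"],3),"| shift",np.round(d,1),"rv",np.round(rv,3))
E
python3 - <<'E'
from h import *
I={n:grab(n,4) for n in C}
np.savez("first.npz",**I)
uv=np.array([[45,50],[722,62],[728,415],[42,408]])/7+[268-.43,162-.43]
P0=unproj("top",uv,0.012);print(np.round(P0,4))
loc=np.array([[.09,.17],[.09,-.17],[-.09,-.17],[-.09,.17]])
def world(q,l,z):
    l=np.atleast_2d(l);c,s=np.cos(q[2]),np.sin(q[2]);return np.c_[q[0]+c*l[:,0]-s*l[:,1],q[1]+s*l[:,0]+c*l[:,1],np.broadcast_to(z,len(l))]
q=np.array([*P0[:,:2].mean(0),np.arctan2(*( (P0[0]-P0[1])[:2]*[-1,1]))])
print(q)
def fit(n,q,edges):
    g=gaussian_filter(I[n].mean(2),.6)
    for it in range(8):
        A=[];b=[]
        for e in edges:
            a,c=loc[e],loc[(e+1)%4]
            L=a+(c-a)*np.linspace(.06,.94,60)[:,None]
            uv=proj(n,world(q,L,.012)); t=uv[-1]-uv[0];t/=np.linalg.norm(t);nn=np.array([-t[1],t[0]])
            s=np.linspace(-3,3,61)
            pr=map_coordinates(g,[uv[:,1,None]+nn[1]*s,uv[:,0,None]+nn[0]*s],order=3)
            gr=np.abs(np.gradient(pr,axis=1)); k=gr.argmax(1)
            r=s[k]; ok=(abs(r)<2.9)
            J=[( (proj(n,world(q+d,L,.012))-uv)@nn)/1e-4 for d in np.eye(3)*1e-4]
            w=np.clip(1-((r-np.median(r[ok]))/1.0)**2,0,1)*ok
            A.append(np.array(J).T*w[:,None]);b.append(r*w)
            if it==7:print(n,e,"med res px",round(np.median(r[ok]),2),ok.sum())
        q=q+np.linalg.lstsq(np.vstack(A),np.concatenate(b),rcond=None)[0]
    return q
qt=fit("top",q,[0,1,2,3]);print(qt,np.degrees(qt[2]))
qs=fit("side",qt,[0,1,3]);print(qs,np.degrees(qs[2]))
for q in(qt,):
    for y in(-.09,0,.09):
        w=world(q,[.04,y],.053);print("spindle top",np.round(w,4),np.round(proj("top",w),1),np.round(proj("side",w),1))
tt=np.hstack([crop(I["top"],*proj("top",world(qt,[.04,y],.045))[0],13,13,20) for y in(.09,0,-.09)])
ss=np.hstack([crop(I["side"],*proj("side",world(qt,[.04,y],.04))[0],16.25,16.25,16) for y in(.09,0,-.09)])
save("spin",np.vstack([tt,ss]))
u,v=proj("side",world(qt,[0,0],.03))[0]
save("sideplate",crop(I["side"],u,v,100,75,8))
E
```

```text
[[ 0.6603 -0.0011  0.012 ]
 [ 0.6577 -0.3377  0.012 ]
 [ 0.4823 -0.3378  0.012 ]
 [ 0.4817 -0.0009  0.012 ]]
[ 0.57049361 -0.16936467 -0.00754964]
top 0 med res px 0.6 58
top 1 med res px 0.7 59
top 2 med res px 0.6 54
top 3 med res px 0.6 59
[ 0.56954675 -0.17067389 -0.01099929] -0.6302128631621631
side 0 med res px 0.0 55
side 1 med res px 0.0 53
side 3 med res px -0.2 55
[ 0.56780221 -0.17647302 -0.02920126] -1.6731091992537523
spindle top [[ 0.6086 -0.2611  0.053 ]] [[351.5 182.7]] [[298.4 278.8]]
spindle top [[ 0.6095 -0.1711  0.053 ]] [[324.8 182.1]] [[293.6 250.2]]
spindle top [[ 0.6105 -0.0811  0.053 ]] [[298.1 181.5]] [[289.3 224.8]]
```

View pics/spin.png

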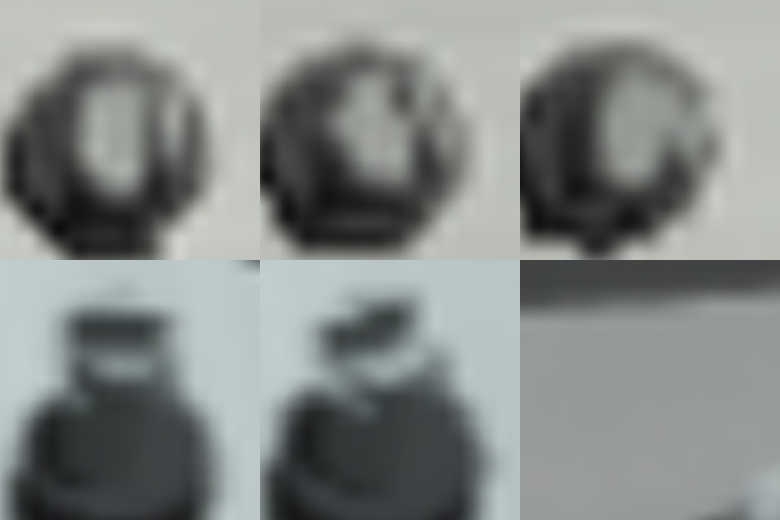

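View pics/sideplate.png

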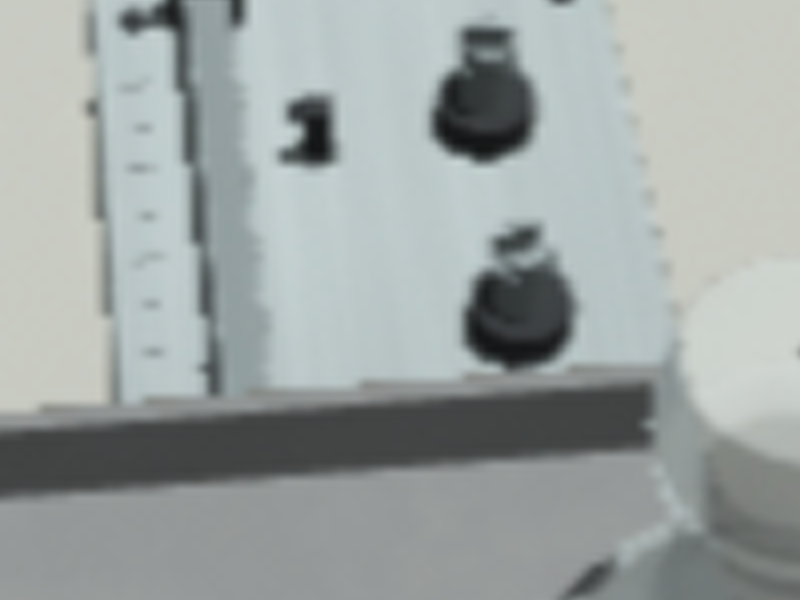

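```bash
cat > fit.py <<'E'
from h import *
from scipy.optimize import minimize
def spindle(x,y):   # local, relative to foot (z=0 at foot); returns height,class
    r=np.hypot(x,y);h=np.where(r<.017,.014,0.);c=np.where(r<.017,1,0)
    s=r<.010;h=np.where(s,np.minimum(.041,.041-(r-.0085)),h);c=np.where(s,np.where(r<.0087,2,3),c)
    k=s&(abs(y)<.005);return np.where(k,.031,h),np.where(k,4,c)
def pulley(x,y):
    r=np.hypot(x,y);h=np.where(r<.032,.012,0.);c=np.where(r<.032,1,0)
    b=(r<.0215)&(abs(x)<.0145+0*1e3)&(abs(y)<.0145) if False else (abs(x)<.0145)&(abs(y)<.0145)|False
    b=(r<.0215)&(abs(x)<.0215)&(abs(y)<.0215)&((np.maximum(abs(x),abs(y))<.0145));h=np.where(b,.034,h);c=np.where(b,2,c)
    k=(r<.0112)|((abs(y)<.0055)&(abs(x)<.017));return np.where(k,0,h),np.where(k,3,c)
def key(x,y):
    k=(abs(x)<.015)&(abs(y)<.004);return np.where(k,.008,0.),np.where(k,1,0)
def render(n,model,X,th,us,vs,ztop,z0,S=3):
    o=(np.arange(S)+.5)/S-.5
    U,V=np.meshgrid((us[:,None]+o).ravel(),(vs[:,None]+o).ravel());sh=U.shape
    uv=np.c_[U.ravel(),V.ravel()]
    A=unproj(n,uv,z0+ztop)[:,:2];B=unproj(n,uv,z0)[:,:2]
    lab=np.full(len(uv),-1);c,s=np.cos(th),np.sin(th)
    for f in np.arange(0,1.0001,.0005/ztop):
        z=ztop*(1-f);P=A+(B-A)*f-X[:2]
        lx=c*P[:,0]+s*P[:,1];ly=-s*P[:,0]+c*P[:,1]
        h,cl=model(lx,ly);hit=(lab<0)&(h>=z-1e-9)
        wall=h-z>.0008
        az=np.where(np.hypot(lx,ly)<.0,0,((np.arctan2(P[:,1],P[:,0])+np.pi)/(np.pi/2)).astype(int)%4)
        lab=np.where(hit,np.where(wall,10+az+10*(z>.014)*(ztop>.02)+10*(z>.031)*(model is spindle),cl),lab)
    lab[lab<0]=0
    return lab.reshape(sh),S
def resid(I,n,model,X,th,c0,w,ztop,z0,ret=False):
    us=np.arange(round(c0[0]-w),round(c0[0]+w)+1);vs=np.arange(round(c0[1]-w),round(c0[1]+w)+1)
    lab,S=render(n,model,X,th,us,vs,ztop,z0)
    L=np.unique(lab);im=I[n][vs[0]:vs[-1]+1,us[0]:us[-1]+1].mean(2).ravel()
    G=np.stack([cv2.GaussianBlur((lab==l).astype(np.float32).reshape(len(vs),S,len(us),S).mean((1,3)),(0,0),.45).ravel() for l in L],1)
    G=np.c_[G]
    co=np.linalg.lstsq(np.vstack([G,np.eye(len(L))*.15]),np.r_[im,np.full(len(L),im.mean())*.15],rcond=None)[0]
    r=G@co-im
    return (r,dict(zip(L,co.round()))) if ret else (r**2).mean()
def fit(I,n,model,X0,th0,w,ztop,z0=0.,mod=180):
    c0=proj(n,np.r_[X0[:2],z0+ztop*.6])[0];best=None
    f=lambda p:resid(I,n,model,p[:2],p[2]*10,c0,w,ztop,z0)
    for t in th0:
        p0=np.r_[X0[:2],np.radians(t)/10]
        sim=np.vstack([p0]+[p0+d for d in np.eye(3)*[.003,.003,.015]])
        r=minimize(f,p0,method="Nelder-Mead",options=dict(initial_simplex=sim,maxiter=70,xatol=1e-4,fatol=.05))
        print("   ",n,t,np.round(r.x[:2],4),round(np.degrees(r.x[2]*10),1),"mse",round(r.fun,1))
        if best is None or r.fun<best.fun:best=r
    return np.r_[best.x[:2],np.degrees(best.x[2]*10)%mod,best.fun]
E
cat > a.py <<'E'
from fit import *
I=dict(np.load("first.npz"))
for nm,X,T in(("spL",(.6105,-.0811),(-10,15)),("spM",(.6095,-.1711),(15,40))):
    for n in C: print(nm,n,np.round(fit(I,n,spindle,X,T,7,.041,.012),4),flush=True)
up=lambda x,y:np.array([[x/6-.42+150,y/6-.42+165]])
for nm,px,z,m,T,ang in(("pA",(311,188),.02,pulley,(-60,-30,0,30),180),("pB",(281,443),.02,pulley,(-60,-30,0,30,60),180),("k1",(490,197),.004,key,None,25),("k2",(382,298),.004,key,None,-57),("k3",(100,436),.004,key,None,28)):
    X=unproj("top",up(*px),z)[0]
    for n in C: print(nm,n,np.round(fit(I,n,m,X,T or(ang,),11 if m is pulley else 7,.034 if m is pulley else .008),4),flush=True)
E
time python3 a.py
```

```text
top -10 [ 0.6093 -0.08  ] -1.6 mse 112.8
    top 15 [ 0.6091 -0.0797] 14.3 mse 127.1
spL top [ 6.093000e-01 -8.000000e-02  1.783540e+02  1.127766e+02]
    side -10 [ 0.6087 -0.0813] -0.6 mse 129.8
    side 15 [ 0.6086 -0.0812] 14.4 mse 160.3
spL side [ 6.087000e-01 -8.130000e-02  1.793875e+02  1.298480e+02]
    top 15 [ 0.6093 -0.1701] 16.7 mse 102.1
    top 40 [ 0.609  -0.1694] 43.2 mse 139.1
spM top [  0.6093  -0.1701  16.7497 102.1025]
    side 15 [ 0.6078 -0.1704] 16.6 mse 100.5
    side 40 [ 0.6078 -0.1708] 18.3 mse 102.7
spM side [  0.6078  -0.1704  16.5777 100.4626]
    top -60 [0.5615 0.2513] -38.8 mse 193.0
    top -30 [0.561  0.2512] -36.3 mse 181.9
    top 0 [0.5609 0.2514] 1.9 mse 223.5
    top 30 [0.5609 0.2513] 22.2 mse 225.5
pA top [  0.561    0.2512 143.7332 181.9411]
    side -60 [0.5595 0.2549] -40.7 mse 305.3
    side -30 [0.5596 0.2549] -25.0 mse 295.6
    side 0 [0.5602 0.2544] 1.3 mse 302.8
    side 30 [0.5607 0.2546] 26.8 mse 300.9
pA side [5.596000e-01 2.549000e-01 1.549546e+02 2.955572e+02]
    top -60 [0.4134 0.2636] -42.1 mse 302.4
    top -30 [0.4134 0.263
[... 336 characters left out ...]

    side 30 [0.4126 0.2666] 31.5 mse 525.2
    side 60 [0.4122 0.2666] 35.2 mse 525.7
pB side [4.120000e-01 2.669000e-01 8.089400e+00 5.114842e+02]
    top 25 [0.5603 0.1471] 32.4 mse 20.9
k1 top [ 0.5603  0.1471 32.4135 20.8527]
    side 25 [0.5556 0.1471] 27.7 mse 10.8
k1 side [ 0.5556  0.1471 27.6713 10.8286]
    top -57 [0.4971 0.2111] -55.2 mse 71.0
k2 top [  0.4971   0.2111 124.8079  70.9572]
    side -57 [0.4967 0.2063] -50.7 mse 68.9
k2 side [  0.4967   0.2063 129.3303  68.8504]
    top 28 [0.4157 0.3706] 28.9 mse 66.0
k3 top [ 0.4157  0.3706 28.9304 66.004 ]
    side 28 [0.4151 0.3693] 29.3 mse 39.2
k3 side [ 0.4151  0.3693 29.345  39.2382]
real	2m10.407s
user	2m8.193s
sys	0m1.235s
```

```bash
python3 - <<'E'
s=open("fit.py").read()
import re
a=s.index("    b=(r<.0215)&(abs(x)<.0145+0");e=s.index("h=np.where(b,.034,h)")
s=s[:a]+"    b=(r<.0259)&(np.maximum(abs(x),abs(y))<.0215);"+s[e:]
open("fit.py","w").write(s)
E
cat > b.py <<'E'
from fit import *
I=dict(np.load("first.npz"))
for nm,X in(("pA",(.560,.253)),("pB",(.413,.265))):
    for n in C: print(nm,n,np.round(fit(I,n,pulley,X,(-75,-45,-15,15,45,75),11,.034),4),flush=True)
T=[]
for nm,X in(("pA",(.560,.253)),("pB",(.413,.265)),):
    T.append(np.hstack([crop(I[n],*proj(n,np.r_[X,.025])[0],26,18,15) for n in C]))
save("pul",np.vstack(T))
E
python3 b.py
```

```text
top -75 [0.56  0.251] -54.8 mse 188.1
    top -45 [0.561  0.2517] -35.2 mse 130.8
    top -15 [0.5611 0.2515] -32.6 mse 128.3
    top 15 [0.5607 0.2512] 21.0 mse 216.5
    top 45 [0.5603 0.2513] 55.1 mse 189.4
    top 75 [0.5611 0.251 ] 61.4 mse 185.9
pA top [  0.5611   0.2515 147.3993 128.2889]
    side -75 [0.5601 0.2524] -31.6 mse 158.9
    side -45 [0.5602 0.2524] -34.7 mse 158.0
    side -15 [0.5604 0.2531] -32.3 mse 160.5
    side 15 [0.5599 0.2536] 63.0 mse 190.9
    side 45 [0.5602 0.2524] 55.6 mse 195.7
    side 75 [0.5599 0.253 ] 62.8 mse 194.1
pA side [  0.5602   0.2524 145.3458 157.9797]
    top -75 [0.4135 0.2633] -64.8 mse 314.0
    top -45 [0.4138 0.264 ] -22.6 mse 238.2
    top -15 [0.4135 0.264 ] -20.9 mse 237.8
    top 15 [0.4137 0.264 ] -21.6 mse 237.4
    top 45 [0.4132 0.2636] 48.4 mse 330.7
    top 75 [0.4132 0.2624] 83.0 mse 325.5
pB top [  0.4137   0.264  158.3615 237.4218]
    side -75 [0.4123 0.2641] -110.1 mse 293.2
    side -45 [0.4123 0.2642] -20.9 mse 258.4
    side -15 [0.4123 0.2641] -19.3 mse 258.4
    side 15 [0.4124 0.2642] -21.4 mse 257.2
    side 45 [0.4123 0.2641] 69.2 mse 293.9
    side 75 [0.4123 0.2642] 69.6 mse 293.7
pB side [  0.4124   0.2642 158.6295 257.1998]
```

View pics/pul.png

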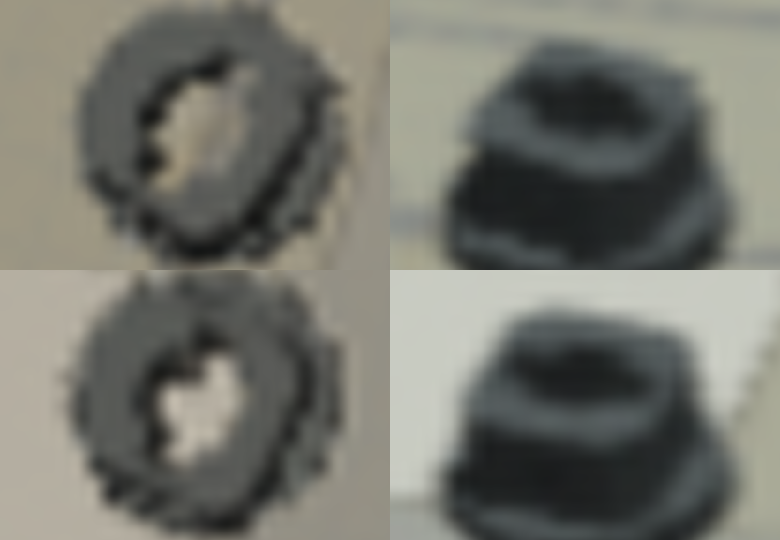

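```bash
python3 - <<'E'
from h import *
I=dict(np.load("first.npz"))
p=lambda x,y:np.array([[x/7-.43+268,y/7-.43+162]])
print("tip",unproj("top",p(219,298),.02),unproj("top",p(219,298),.024))
print("stop bits",[np.round(unproj("top",p(*q),z),4).tolist() for q,z in(((612,330),.069),((650,312),.044),((670,375),.05),((605,420),.1))])
q=p(640,340)[0]
u,v=proj("side",[.5185,-.25,.05])[0]; 
a=crop(I["top"],q[0],q[1],26,30,20)
b=crop(I["top"],*p(222,270)[0],13,30,20)
save("stop",np.hstack([a,b]))
for y in(-.30,-.28,-.26): print(y,((proj("top",[.5185,y,.069])-q)+[13,15])*20)
E
python3 -c "
from h import *
goto([.53,.0,.2],90)"
```

```text
tip [[ 0.53646563 -0.08716761  0.02      ]] [[ 0.53615801 -0.0867606   0.024     ]]
stop bits [[[0.5197, -0.2679, 0.069]], [[0.5303, -0.2922, 0.044]], [[0.4997, -0.2999, 0.05]], [[0.476, -0.2567, 0.1]]]
-0.3 [[374.7559637  280.79359359]]
-0.28 [[253.49071056 279.36871725]]
-0.26 [[132.28071204 277.94449016]]
t 0.5 pos [292.8 608.2 231.3] yaw 64.3 j6 -2.1 F [-0.  -0.7 -1. ] M [-0.03  0.01 -0.01] w 0.999 | shift [-445.1  477.5   31.3] rv [-0.     0.    -0.449]
```

View pics/stop.png

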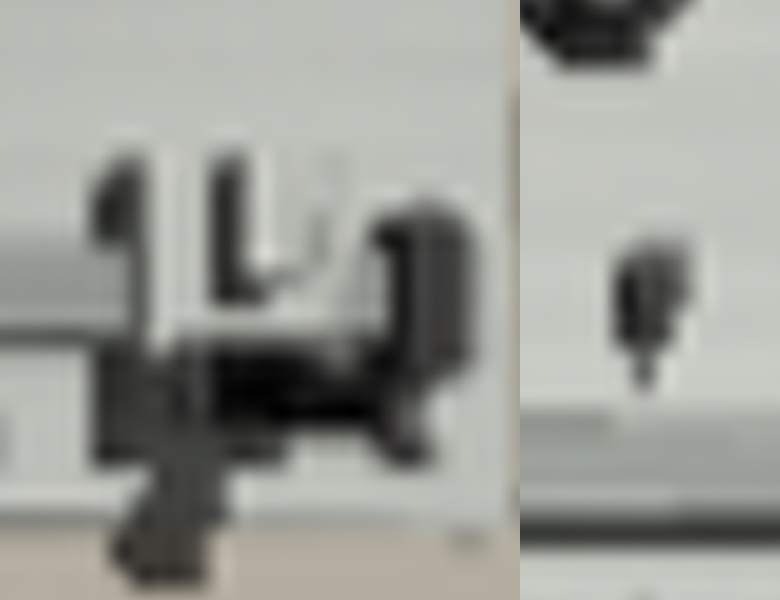

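Run:
```python
from h import *
q=np.array([640/7-.43+268,340/7-.43+162])
g=lambda x,y,z:np.round(unproj("top",np.array([[x,y]])/20-[13,15]+q,z)[0],4)
print("fin far-left",g(247,157,.069),"near-left",g(247,290,.069))
print("saddle left edge",g(147,240,.044),"lever head",g(160,545,.1),g(160,580,.105))
pc=np.array([222/7-.43+268,270/7-.43+162]); t=unproj("top",np.array([[640-520,385]])/20-[6.5,15]+pc,.02);print("tip",t, unproj("top",np.array([[668-520,260]])/20-[6.5,15]+pc,.024))
```

```text
fin far-left [ 0.5388 -0.2792  0.069 ] near-left [ 0.5167 -0.2789  0.069 ]
saddle left edge [ 0.5266 -0.2684  0.044 ] lever head [ 0.4733 -0.2567  0.1   ] [ 0.4676 -0.2555  0.105 ]
tip [[ 0.53559967 -0.08692313  0.02      ]] [[ 0.55689658 -0.0912958   0.024     ]]
```

```bash
python3 -m crank '[[[0,-60,60,0,0,0,-0.1],[0,-115,120,0,0,0,-0.2],[0,-170,180,0,0,0,-0.3],[0,-225,240,0,0,0,-0.4],[0,-280,300,0,0,0,-0.45],[0,-335,360,0,0,0,-0.45],[0,-390,420,0,0,0,-0.45],[0,-445,477,31,0,0,-0.45]]]' 40; python3 -c "
from h import *
goto([.5225,-.2846,.16],89.4)"
```

```text
t: 1.5
position: [0.4754, 0.1412, 0.2237]
eef_rot: [[-0.001, 1.0, 0.003], [1.0, 0.001, 0.001], [0.001, 0.003, -1.0]]
wrist_force: [0.5, -0.2, 0.3]
gripper_width: 1.001
t 1.5 pos [475.4 141.2 223.7] yaw 90.1 j6 -76.4 F [ 0.5 -0.2  0.3] M [-0.03  0.02  0.05] w 1.001 | shift [-425.9   46.3   63.5] rv [ 0.003 -0.001  0.012]
```

```bash
python3 -m crank '[[[0,-55,8,10,0,0,0],[0,-110,16,20,0,0,0],[0,-165,24,30,0,0,0],[0,-220,32,40,0,0,0],[0,-275,40,50,0,0,0],[0,-330,46,60,0,0,0],[0,-385,52,65,0,0,0.01],[0,-426,52,70,0,0,0.01]]]' 40; python3 -c "
from h import *
goto([.5278,-.285,.15],89.4)
I=grab('top',2)
u,v=proj('top',[.52,-.285,.07])[0];save('s2',crop(I,u,v,40,30,20))"
```

```text
t: 2.5
position: [0.5285, -0.2872, 0.1535]
eef_rot: [[0.01, 1.0, 0.004], [1.0, -0.01, 0.0], [0.0, 0.004, -1.0]]
wrist_force: [0.2, 0.9, -0.6]
gripper_width: 1.001
t 2.5 pos [ 528.5 -287.2  153.5] yaw 89.4 j6 -120.5 F [ 0.2  0.9 -0.6] M [0.01 0.04 0.04] w 1.001 | shift [ 2.2 -0.7  3.5] rv [ 0.004 -0.     0.001]
```

View pics/s2.png

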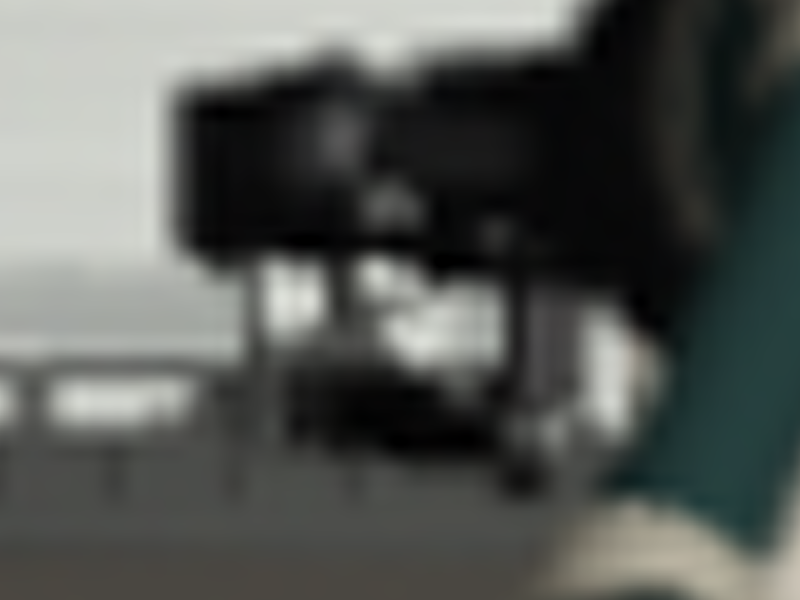

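```bash
python3 -m crank '[[[100,2,-1,20,0,0,0],[100,2,-1,45,0,0,0],[100,2,-1,70,0,0,0],[100,2,-1,90,0,0,0],[100,2,-1,101,0,0,0],[100,2,-1,103,0,0,0],[100,2,-1,103,0,0,0]]]' 40; python3 -m crank '[[[255,0,0,0,0,0,0],[255,0,0,0,0,0,0],[255,0,0,0,0,0,0],[255,0,0,0,0,0,0],[255,0,0,0,0,0,0],[255,0,0,0,0,0,0]]]' 40;python3 -c "
from h import *
goto([.5305,-.087,.0505],89.4)"
```

```text
t: 3.48
position: [0.5278, -0.287, 0.0507]
eef_rot: [[0.012, 1.0, 0.004], [1.0, -0.012, -0.001], [-0.001, 0.004, -1.0]]
wrist_force: [-0.1, 0.2, 0.9]
gripper_width: 0.605
t: 4.22
position: [0.5285, -0.2868, 0.0518]
eef_rot: [[0.012, 1.0, 0.005], [1.0, -0.012, -0.001], [-0.001, 0.005, -1.0]]
wrist_force: [-0.7, 3.4, 5.6]
gripper_width: 0.13
t 4.22 pos [ 528.5 -286.8   51.8] yaw 89.3 j6 -120.3 F [-0.7  3.4  5.6] M [0.64 0.07 0.14] w 0.13 | shift [199.8  -0.4   1. ] rv [ 0.005  0.001 -0.002]
```

```bash
python3 -m crank '[[[255,15,0,0,0,0,0],[255,45,0,0,0,0,0],[255,75,0,0,0,0,0],[255,105,0,0,0,0,0],[255,135,0,0,0,0,0],[255,165,0,0,0,0,0],[255,190,0,0,0,0,0],[255,200,0,0,0,0,0]]]'; python3 -c "
from h import *
goto([.5305,-.087,.0505],89.4)"
```

```text
t: 5.22
position: [0.5293, -0.0869, 0.0517]
eef_rot: [[0.01, 1.0, 0.002], [1.0, -0.01, -0.003], [-0.003, 0.002, -1.0]]
wrist_force: [-5.0, -6.0, 5.6]
gripper_width: 0.129
t 5.22 pos [529.3 -86.9  51.7] yaw 89.4 j6 -101.2 F [-5.  -6.   5.6] M [-0.78  0.87  0.15] w 0.129 | shift [-0.1  1.2  1.2] rv [0.002 0.003 0.001]
```

```bash
python3 -m crank '[[[100,0,0,0,0,0,0],[100,0,0,0,0,0,0],[100,0,0,0,0,0,0],[100,0,0,-40,0,0,0],[100,0,0,-90,0,0,0],[100,50,0,-120,0,0,0],[100,105,-30,-125,0,0,0],[100,150,-60,-125,0,0,0]]]'
python3 - <<'E'
from h import *
goto([.5,.07,.17],90)
I={n:grab(n,3) for n in C};np.savez("stop.npz",**I)
a=crop(I["top"],*proj("top",[.535,-.087,.04])[0],20,30,20)
b=crop(I["side"],*proj("side",[.53,-.087,.05])[0],20,30,20)
save("s3",np.hstack([a,b]))
print(proj("top",[.535,-.087,.04]),proj("side",[.53,-.087,.05]))
E
```

```text
t: 6.22
position: [0.4709, 0.0654, 0.1774]
eef_rot: [[0.011, 1.0, 0.005], [1.0, -0.011, -0.003], [-0.003, 0.005, -1.0]]
wrist_force: [0.2, 0.6, -0.4]
gripper_width: 0.607
t 6.22 pos [470.9  65.4 177.4] yaw 89.4 j6 -84.2 F [ 0.2  0.6 -0.4] M [-0.02 -0.02  0.02] w 0.607 | shift [ 4.9 29.   7.5] rv [ 0.005  0.003 -0.011]
[[299.40680764 204.12652018]] [[258.95095523 229.3619092 ]]
```

View pics/s3.png

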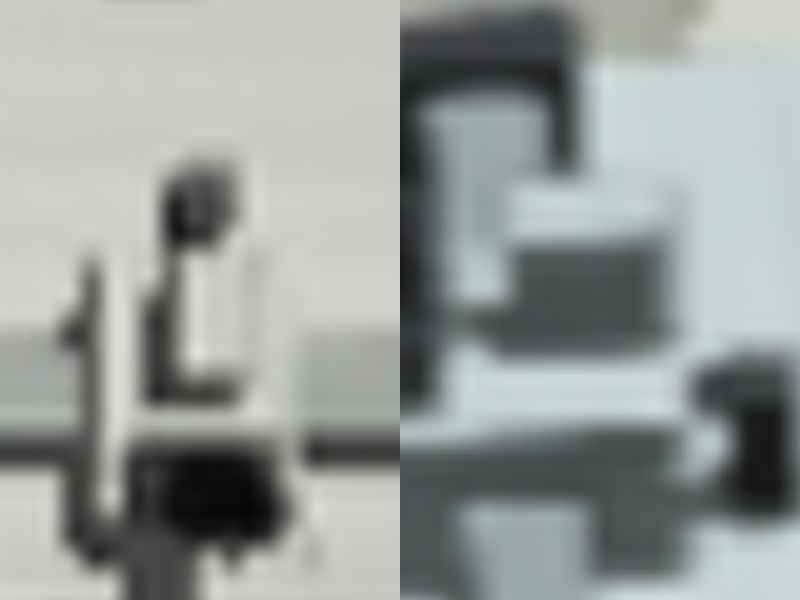

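```bash
python3 -m crank '[[[255,-20,45,0,0,0,0],[255,-60,61,10,0,0,0],[255,-110,61,20,0,0,0],[255,-152,61,40,0,0,0],[255,-152,61,60,0,0,0],[255,-152,61,82,0,0,0],[255,-152,61,82,0,0,0]]]' 40; python3 -c "
from h import *
goto([.523,-.087,.095],89.4)"
```

```text
t: 7.4
position: [0.5293, -0.0908, 0.0927]
eef_rot: [[0.013, 1.0, -0.002], [1.0, -0.013, -0.003], [-0.003, -0.002, -1.0]]
wrist_force: [0.4, 0.5, -0.1]
gripper_width: -0.003
t 7.4 pos [529.3 -90.8  92.7] yaw 89.3 j6 -101.4 F [ 0.4  0.5 -0.1] M [ 0.   -0.03  0.06] w -0.003 | shift [ 3.7 -6.3 -2.3] rv [-0.002  0.003 -0.003]
```

```bash
python3 -m crank '[[[255,4,-6,0,0,0,0],[255,4,-16,0,0,0,0],[255,4,-34,2,0,0,0],[255,4,-44,8,0,0,0],[255,4,-52,17,0,0,0],[255,4,-59,30,0,0,0],[255,4,-60,37,0,0,0],[255,4,-60,40,0,0,0]]]'; python3 -m crank '[[[255,0,0,2,0,0,0],[255,0,0,3,0,0,0]]]'
```

```text
t: 8.4
position: [0.4684, -0.0861, 0.0532]
eef_rot: [[0.013, 1.0, -0.005], [1.0, -0.013, -0.003], [-0.003, -0.005, -1.0]]
wrist_force: [-9.4, 1.7, 27.0]
gripper_width: 0.003
t: 8.65
position: [0.4684, -0.0862, 0.053]
eef_rot: [[0.013, 1.0, -0.007], [1.0, -0.013, -0.002], [-0.002, -0.007, -1.0]]
wrist_force: [-11.8, 2.2, 33.7]
gripper_width: 0.002
```

```bash
python3 -m crank '[[[255,0,-3,-25,0,0,0],[255,0,-3,-60,0,0,0],[255,2,30,-75,0,0,0],[100,4,85,-75,0,0,0],[100,6,140,-70,0,0,0],[100,6,141,-40,0,0,0],[100,6,141,-20,0,0,0],[100,6,141,-20,0,0,0]]]' 20; python3 -c "
from h import *
goto([.609,-.0808,.036],90)"
```

```text
t: 9.65
position: [0.6061, -0.0814, 0.0683]
eef_rot: [[0.013, 1.0, -0.015], [1.0, -0.013, -0.001], [-0.001, -0.015, -1.0]]
wrist_force: [0.4, -0.1, -0.1]
gripper_width: 0.606
t 9.65 pos [606.1 -81.4  68.3] yaw 89.3 j6 -99.0 F [ 0.4 -0.1 -0.1] M [-0.01 -0.01  0.04] w 0.606 | shift [ 0.6  3.3 32.3] rv [-0.015  0.001 -0.013]
```

```bash
python3 -m crank '[[[100,0.6,3.3,5,-0.015,0,-0.012],[100,0.6,3.3,15,-0.015,0,-0.012],[100,0.6,3.3,33,-0.015,0,-0.012],[100,0.6,3.3,33,-0.015,0,-0.012]]]' 20; python3 -c "
from h import *
goto([.609,-.0808,.036],90)";  python3 -m crank '[[[255,0,0,0,0,0,0],[255,0,0,0,0,0,0],[255,0,0,0,0,0,0],[255,0,0,0,0,0,0],[255,0,0,0,0,0,0]]]' 20;python3 -c "
from h import *
goto([.609,-.0808,.036],90)"
```

```text
t: 10.15
position: [0.607, -0.0806, 0.0331]
eef_rot: [[0.001, 1.0, -0.004], [1.0, -0.001, -0.0], [-0.0, -0.004, -1.0]]
wrist_force: [-0.2, -0.9, -0.4]
gripper_width: 0.607
t 10.15 pos [607.  -80.6  33.1] yaw 90.0 j6 -99.8 F [-0.2 -0.9 -0.4] M [ 0.02 -0.    0.03] w 0.607 | shift [-0.2  2.  -2.9] rv [-0.004  0.    -0.001]
t: 10.78
position: [0.607, -0.08, 0.0333]
eef_rot: [[0.001, 1.0, -0.004], [1.0, -0.001, 0.0], [0.0, -0.004, -1.0]]
wrist_force: [-1.3, 4.9, 1.1]
gripper_width: 0.225
t 10.78 pos [607.  -80.   33.3] yaw 90.0 j6 -99.8 F [-1.3  4.9  1.1] M [0.84 0.11 0.  ] w 0.225 | shift [-0.8  2.  -2.7] rv [-0.004 -0.    -0.001]
```

```bash
python3 -m crank '[[[100,0,2,0,0,0,0],[100,0,2,0,0,0,0.17],[100,0,2,0,0,0,0.35],[100,0,2,0,0,0,0.53],[100,0,2,0,0,0,0.71],[100,0,2,0,0,0,0.89],[100,0,2,0,0,0,1.07],[100,0,2,0,0,0,1.25]]]' 20; python3 -m crank '[[[100,0,0,0,0,0,0.17],[100,0,0,0,0,0,0.32],[100,0,0,0,0,0,0.32],[255,0,0,0,0,0,0.32],[255,0,0,0,0,0,0.32],[255,0,0,0,0,0,0.32],[255,0,0,0,0,0,0.32],[255,0,0,0,0,0,0.32]]]' 20;python3 -c "
from h import *
goto([.609,-.0798,.036],0)"
```

```text
t: 11.78
position: [0.6097, -0.081, 0.0337]
eef_rot: [[0.951, 0.309, -0.002], [0.309, -0.951, -0.001], [-0.003, 0.0, -1.0]]
wrist_force: [0.3, -0.5, -0.8]
gripper_width: 0.609
t: 12.78
position: [0.6103, -0.0812, 0.0339]
eef_rot: [[1.0, -0.006, -0.001], [-0.006, -1.0, -0.001], [-0.001, 0.001, -1.0]]
wrist_force: [2.7, -0.3, -0.4]
gripper_width: 0.219
t 12.78 pos [610.3 -81.2  33.9] yaw -0.3 j6 -9.5 F [ 2.7 -0.3 -0.4] M [-0.2  -0.46 -0.01] w 0.219 | shift [-1.3 -1.4 -2.1] rv [ 0.001  0.001 -0.006]
```

```bash
python3 -m crank '[[[60,0,0,0,0,0,0],[60,0,0,-30,0,0,0],[60,0,-20,-80,0,0,-0.1],[40,-15,-75,-100,0,0,-0.25],[0,-35,-130,-100,0,0,-0.4],[0,-51,-185,-80,0,0,-0.53],[0,-51,-229,-60,0,0,-0.53],[0,-51,-229,-40,0,0,-0.53]]]' 20;python3 -c "
from h import *
goto([.5594,.1477,.03],30)"
```

```text
t: 13.78
position: [0.5597, 0.151, 0.0731]
eef_rot: [[0.863, 0.504, -0.002], [0.504, -0.863, -0.001], [-0.002, -0.0, -1.0]]
wrist_force: [0.5, -0.3, 0.2]
gripper_width: 1.001
t 13.78 pos [559.7 151.   73.1] yaw 30.3 j6 -17.6 F [ 0.5 -0.3  0.2] M [-0.02 -0.01  0.02] w 1.001 | shift [-1.8  2.7 43.1] rv [-0.     0.002  0.005]
```

```bash
python3 -m crank '[[[0,-1.8,2.7,30,0,0.002,0],[0,-1.8,2.7,55,0,0.002,0],[0,-1.8,2.7,68,0,0.002,0],[255,-1.8,2.7,68,0,0.002,0],[255,-1.8,2.7,68,0,0.002,0],[255,-1.8,2.7,68,0,0.002,0],[255,-1.8,2.7,68,0,0.002,0],[255,-1.8,2.7,68,0,0.002,0]]]' 20;python3 - <<'E'
from h import *
goto([.5594,.1477,.005],30)
I={n:grab(n,1) for n in C}
a=crop(I["top"],*proj("top",[.52,-.087,.04])[0],20,30,20)
b=crop(I["side"],*proj("side",[.56,.148,.02])[0],20,30,20)
save("s4",np.hstack([a,b]))
E
```

```text
t: 14.78
position: [0.5605, 0.1479, 0.0065]
eef_rot: [[0.863, 0.505, 0.002], [0.505, -0.863, 0.0], [0.002, 0.001, -1.0]]
wrist_force: [-1.1, -1.2, 5.4]
gripper_width: 0.319
t 14.78 pos [560.5 147.9   6.5] yaw 30.3 j6 -18.0 F [-1.1 -1.2  5.4] M [-0.1   0.12 -0.01] w 0.319 | shift [-1.  -0.4  1.5] rv [ 0.001 -0.002  0.005]
```

View pics/s4.png

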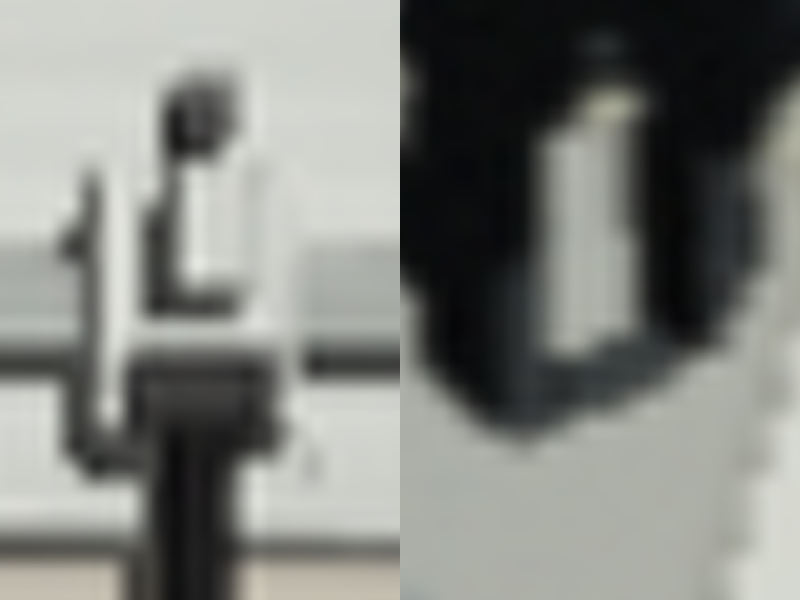

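```bash
python3 -m crank '[[[60,0,0,-1,0,0,0],[60,0,0,-1,0,0,0],[60,0,0,-1,0,0,0.18],[60,0,0,-1,0,0,0.36],[60,0,0,-1,0,0,0.54],[60,0,0,-1,0,0,0.72],[60,0,0,-1,0,0,0.9],[60,0,0,-1,0,0,1.08]]]' 20; python3 -m crank '[[[60,0,0,0,0,0,0.18],[60,0,0,0,0,0,0.36],[60,0,0,0,0,0,0.5],[60,0,0,0,0,0,0.5]]]' ;python3 - <<'E'
from h import *
goto([.5605,.1479,.005],120)
E
```

```text
t: 15.88
position: [0.5601, 0.1478, 0.007]
eef_rot: [[0.849, -0.529, 0.002], [-0.529, -0.849, 0.0], [0.001, -0.001, -1.0]]
wrist_force: [-0.3, 0.4, 0.2]
gripper_width: 0.766
t: 16.38
position: [0.5597, 0.1478, 0.0067]
eef_rot: [[0.493, -0.87, 0.001], [-0.87, -0.493, 0.0], [0.0, -0.001, -1.0]]
wrist_force: [0.3, 0.1, -0.7]
gripper_width: 0.761
t 16.38 pos [559.7 147.8   6.7] yaw -60.5 j6 72.8 F [ 0.3  0.1 -0.7] M [0.   0.01 0.  ] w 0.761 | shift [ 0.3 -0.7  1.7] rv [-0.001 -0.    -0.008]
```

```bash
python3 -m crank '[[[60,0.3,-0.7,1,0,0,-0.008],[255,0.3,-0.7,1,0,0,-0.008],[255,0.3,-0.7,1,0,0,-0.008],[255,0.3,-0.7,1,0,0,-0.008],[255,0.3,-0.7,1,0,0,-0.008],[255,0.3,-0.7,1,0,0,-0.008],[255,0.3,-0.7,1,0,0,-0.008],[255,0.3,-0.7,1,0,0,-0.008]]]' 60
python3 - <<'E'
from h import *
goto([.6104,-.0799,.075],-91)
E
```

```text
t: 17.38
position: [0.5606, 0.1479, 0.0058]
eef_rot: [[0.5, -0.866, 0.001], [-0.866, -0.5, 0.0], [0.0, -0.001, -1.0]]
wrist_force: [-0.5, 0.2, 3.0]
gripper_width: 0.05
t 17.38 pos [560.6 147.9   5.8] yaw -60.0 j6 72.3 F [-0.5  0.2  3. ] M [-0.02  0.03 -0.01] w 0.05 | shift [222.2  70.7 -69.2] rv [-0.001 -0.     0.541]
```

```bash
python3 -m crank '[[[150,0,0,0,0,0,0],[150,0,0,1.5,0,0,0],[150,0,0,1.5,0,0,0],[255,0,0,1.5,0,0,0],[255,0,0,1.5,0,0,0],[255,0,0,1.5,0,0,0],[255,0,0,1.5,0,0,0]]]' 60; python3 -m crank '[[[255,0,0,-5,0,0,0],[255,0,0,-25,0,0,0],[255,0,0,-40,0,0,0],[255,0,0,-40,0,0,0]]]';python3 - <<'E'
from h import *
goto([.6104,-.0799,.075],-91)
I={n:grab(n,1) for n in C}
p=env.observe()["position"]
b=np.hstack([crop(I[n],*proj(n,p)[0],20,20,20) for n in C])
save("s5",b)
E
```

```text
t: 18.25
position: [0.5608, 0.148, 0.0045]
eef_rot: [[0.5, -0.866, 0.002], [-0.866, -0.5, 0.0], [0.0, -0.001, -1.0]]
wrist_force: [0.1, -0.4, 0.3]
gripper_width: 0.058
t: 18.75
position: [0.5629, 0.1485, 0.0473]
eef_rot: [[0.5, -0.866, 0.007], [-0.866, -0.5, 0.001], [0.002, -0.006, -1.0]]
wrist_force: [0.2, 0.1, -0.4]
gripper_width: 0.055
t 18.75 pos [562.9 148.5  47.3] yaw -60.0 j6 72.3 F [ 0.2  0.1 -0.4] M [ 0.   -0.03  0.03] w 0.055 | shift [221.6  72.8 -27.7] rv [-0.007 -0.     0.541]
```

View pics/s5.png

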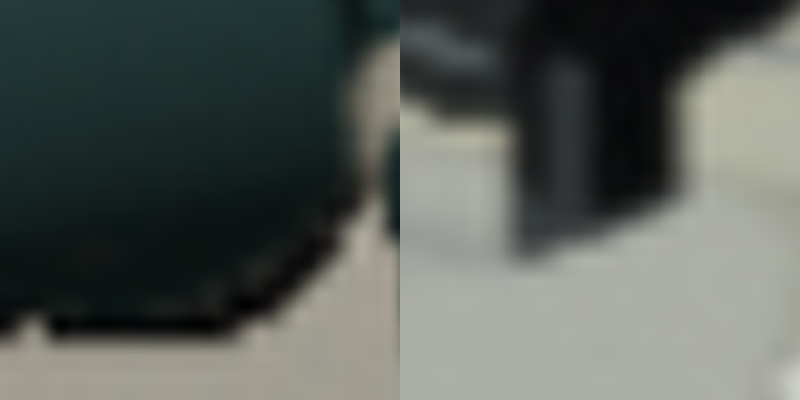

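```bash
python3 -m crank '[[[255,15,5,-25,0,0,0.05],[255,50,17,-45,0,0,0.12],[255,90,30,-45,0,0,0.22],[255,130,43,-45,0,0,0.34],[255,170,56,-42,0,0,0.45],[255,200,66,-38,0,0,0.54],[255,221,73,-35,0,0,0.541],[255,221,73,-32,0,0,0.541]]]';python3 - <<'E'
from h import *
goto([.6104,-.0799,.065],-91)
E
```

```text
t: 19.85
position: [0.6081, -0.081, 0.0765]
eef_rot: [[-0.018, -1.0, 0.002], [-1.0, 0.018, 0.001], [-0.001, -0.002, -1.0]]
wrist_force: [-0.2, -0.3, 0.1]
gripper_width: 0.058
t 19.85 pos [608.1 -81.   76.5] yaw -91.0 j6 81.1 F [-0.2 -0.3  0.1] M [ 0.04 -0.01 -0.04] w 0.058 | shift [-1.1 -2.2 11.5] rv [-0.002  0.001 -0.001]
```

```bash
python3 -m crank '[[[255,-1.1,-2.2,8,0,0,0],[255,-1.1,-2.2,12,0,0,0],[255,-1.1,-2.2,12,0,0,0]]]';python3 - <<'E'
from h import *
goto([.6104,-.0799,.055],-91)
E
```

```text
t: 20.23
position: [0.6097, -0.0788, 0.0638]
eef_rot: [[-0.017, -1.0, 0.001], [-1.0, 0.017, 0.001], [-0.001, -0.001, -1.0]]
wrist_force: [0.5, 0.7, -0.4]
gripper_width: 0.06
t 20.23 pos [609.7 -78.8  63.8] yaw -91.0 j6 81.2 F [ 0.5  0.7 -0.4] M [ 0.03  0.02 -0.  ] w 0.06 | shift [ 1.1 -0.7  8.8] rv [-0.001  0.001  0.001]
```

```bash
python3 -m crank '[[[255,1.1,-0.7,0,0,0,0],[255,1.1,-0.7,2,0,0,0],[255,1.1,-0.7,2,0,0,0],[255,1.1,-0.7,2,0,0,0]]]';python3 - <<'E'
from h import *
for _ in range(4):
    goto([.6104,-.0799,.054],-91); env.camera("top")
E
```

```text
t: 20.72
position: [0.6104, -0.08, 0.0618]
eef_rot: [[-0.017, -1.0, 0.001], [-1.0, 0.017, 0.001], [-0.001, -0.001, -1.0]]
wrist_force: [-0.1, 0.4, -1.1]
gripper_width: 0.059
t 20.73 pos [610.4 -80.   61.8] yaw -91.0 j6 81.1 F [-0.1  0.4 -1.1] M [-0.   -0.04 -0.  ] w 0.059 | shift [-0.1  0.   7.8] rv [-0.001  0.001  0.001]
t 20.77 pos [610.5 -80.   61.8] yaw -91.0 j6 81.1 F [-0.2 -0.1  0.2] M [ 0.    0.03 -0.  ] w 0.06 | shift [-0.1  0.1  7.8] rv [-0.001  0.001  0.001]
t 20.82 pos [610.5 -80.   61.8] yaw -91.0 j6 81.1 F [-0.3 -0.2  0.3] M [ 0.04  0.01 -0.04] w 0.058 | shift [-0.1  0.1  7.8] rv [-0.001  0.001  0.001]
t 20.88 pos [610.4 -80.   61.8] yaw -91.0 j6 81.1 F [ 0.2  0.3 -0.2] M [ 0.01  0.02 -0.  ] w 0.059 | shift [-0.1  0.   7.8] rv [-0.001  0.001  0.001]
```

Settled and precise once given time. Lowering into the slot.

```bash
python3 -m crank '[[[255,0,0,2,0,0,0],[255,0,0,4,0,0,0],[255,0,0,6,0,0,0],[255,0,0,7.5,0,0,0],[255,0,0,7.5,0,0,0]]]';python3 - <<'E'
from h import *
goto([.6104,-.0799,.054],-91)
E
```

```text
t: 21.55
position: [0.6103, -0.08, 0.0541]
eef_rot: [[-0.017, -1.0, 0.0], [-1.0, 0.017, 0.001], [-0.001, -0.0, -1.0]]
wrist_force: [0.8, -0.6, -0.2]
gripper_width: 0.062
t 21.55 pos [610.3 -80.   54.1] yaw -91.0 j6 81.1 F [ 0.8 -0.6 -0.2] M [-0.02  0.02 -0.03] w 0.062 | shift [-0.1 -0.1  0.1] rv [-0.     0.001  0.001]
```

```bash
python3 -m crank '[[[200,0,0,0,0,0,0],[200,0,0,0,0,0,0],[150,0,0,0,0,0,0],[150,0,0,-15,0,0,0],[150,0,0,-60,0,0,0],[100,-50,50,-90,0,0,0],[60,-100,100,-90,0,0,0],[0,-150,130,-90,0,0,0]]]' 60;python3 - <<'E'
from fit import *
goto([.4987,.2113,.03],35)
I={n:grab(n,3) for n in C};np.savez("k.npz",**I)
for nm,X in(("pA",(.560,.252)),("pB",(.413,.264))):
    for n in C: print(nm,n,np.round(fit(I,n,pulley,X,(-30,),11,.034),4),flush=True)
J=dict(np.load("first.npz"))
T=[np.hstack([crop(K[n],*proj(n,[.6092,-.0804,.045])[0],10,10,26) for n in C]+[crop(K["top"],*proj("top",[.56,.148,.01])[0],10,10,26)]) for K in(J,I)]
save("s6",np.vstack(T))
E
```

```text
t: 22.55
position: [0.4917, 0.0589, 0.146]
eef_rot: [[-0.018, -1.0, 0.003], [-1.0, 0.019, 0.002], [-0.002, -0.003, -1.0]]
wrist_force: [1.1, 1.1, 0.1]
gripper_width: 0.95
t 22.55 pos [491.7  58.9 146. ] yaw -91.1 j6 94.9 F [1.1 1.1 0.1] M [ 0.03  0.01 -0.04] w 0.95 | shift [-152.3   -3.8  116.3] rv [-0.002  0.003  0.941]
    top -30 [0.5611 0.2516] -32.7 mse 141.6
pA top [  0.5611   0.2516 147.3076 141.5971]
    side -30 [0.5601 0.2528] -31.7 mse 179.0
pA side [  0.5601   0.2528 148.2844 178.9625]
    top -30 [0.4133 0.2639] -22.9 mse 261.9
pB top [  0.4133   0.2639 157.1237 261.9308]
    side -30 [0.4123 0.2643] -20.7 mse 280.3
pB side [4.123000e-01 2.643000e-01 1.593105e+02 2.803409e+02]
```

View pics/s6.png

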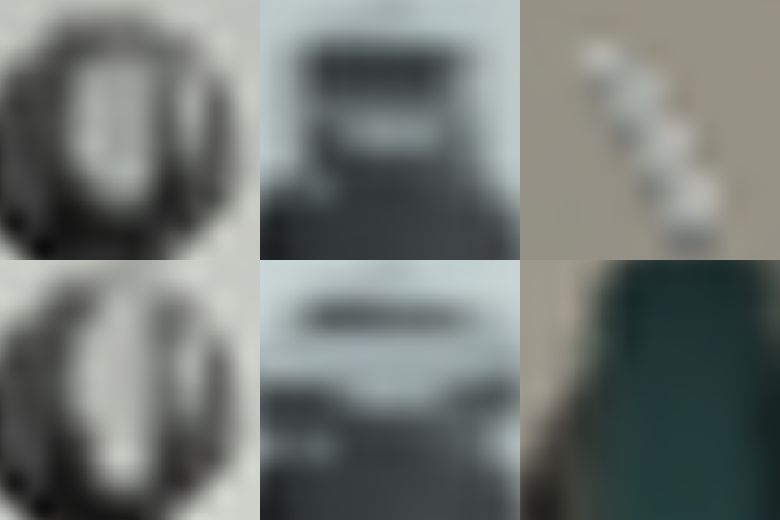

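```bash
python3 -m crank '[[[100,-40,-3,20,0,0,-0.15],[100,-80,-3,40,0,0,-0.32],[100,-120,-3,60,0,0,-0.48],[100,-152,-5,80,0,0,-0.63],[100,-152,-5,100,0,0,-0.63],[100,-152,-5,100,0,0,-0.63]]]' 20;python3 - <<'E'
from h import *
goto([.4975,.2117,.0055],-55)
E
```

```text
t: 23.6
position: [0.5007, 0.2084, 0.0431]
eef_rot: [[0.575, -0.819, -0.001], [-0.819, -0.575, -0.001], [-0.0, 0.002, -1.0]]
wrist_force: [0.2, -0.2, -0.6]
gripper_width: 0.608
t 23.6 pos [500.7 208.4  43.1] yaw -54.9 j6 74.9 F [ 0.2 -0.2 -0.6] M [ 0.01 -0.02  0.03] w 0.608 | shift [-4.5  0.7 37.6] rv [0.002 0.    0.001]
```

```bash
python3 -m crank '[[[100,-4.5,0.7,15,0,0,0],[100,-4.5,0.7,30,0,0,0],[100,-4.5,0.7,38,0,0,0],[255,-4.5,0.7,38,0,0,0],[255,-4.5,0.7,38,0,0,0],[255,-4.5,0.7,38,0,0,0],[255,-4.5,0.7,38,0,0,0],[255,-4.5,0.7,38,0,0,0]]]' 20;python3 -m crank '[[[255,0,0,0,0,0,0],[255,0,0,0,0,0,0]]]';python3 - <<'E'
from h import *
goto([.4975,.2117,.0055],-55)
E
```

```text
t: 24.6
position: [0.4971, 0.2099, 0.0043]
eef_rot: [[0.575, -0.818, -0.002], [-0.818, -0.575, -0.003], [0.001, 0.004, -1.0]]
wrist_force: [3.1, -5.8, -6.0]
gripper_width: 0.445
t: 24.85
position: [0.4971, 0.2098, 0.0042]
eef_rot: [[0.575, -0.818, -0.002], [-0.818, -0.575, -0.003], [0.002, 0.004, -1.0]]
wrist_force: [1.7, -1.0, -4.8]
gripper_width: 0.443
t 24.85 pos [497.1 209.8   4.2] yaw -54.9 j6 75.4 F [ 1.7 -1.  -4.8] M [-0.2  -0.19 -0.09] w 0.443 | shift [-1.3 -1.4 -1.3] rv [ 0.004 -0.002  0.002]
```

```bash
python3 -m crank '[[[100,0,0,0,0,0,0],[60,0,0,-20,0,0,0],[40,-5,0,-80,0,0,-0.1],[0,-50,-7,-80,0,0,-0.28],[0,-100,-14,-80,0,0,-0.46],[0,-150,-22,-80,0,0,-0.64],[0,-178,-26,-75,0,0,-0.82],[0,-178,-26,-70,0,0,-1.0]]]' 20;python3 -m crank '[[[0,0,0,0,0,0,-0.17],[0,0,0,10,0,0,-0.34],[0,0,0,20,0,0,-0.48],[0,0,0,20,0,0,-0.48]]]';python3 - <<'E'
from fit import *
goto([.4160,.3710,.0055],29.5)
I=dict(np.load("k.npz"))
print(np.round(fit(I,"top",key,(.4157,.3706),(29,),7,.008),4),np.round(fit(I,"top",key,(.498,.2117),(-55,),7,.008),4))
E
```

```text
t: 25.85
position: [0.4154, 0.3733, 0.0747]
eef_rot: [[0.999, 0.051, -0.001], [0.051, -0.999, -0.002], [-0.001, 0.002, -1.0]]
wrist_force: [-0.3, -0.3, -0.5]
gripper_width: 0.997
t: 26.35
position: [0.4148, 0.3732, 0.0545]
eef_rot: [[0.863, 0.506, -0.002], [0.506, -0.863, -0.002], [-0.003, 0.001, -1.0]]
wrist_force: [0.2, -0.4, -0.3]
gripper_width: 1.004
t 26.35 pos [414.8 373.2  54.5] yaw 30.4 j6 9.1 F [ 0.2 -0.4 -0.3] M [-0.01  0.06 -0.03] w 1.004 | shift [ 0.1  2.5 49. ] rv [0.001 0.003 0.015]
    top 29 [0.4161 0.371 ] 28.1 mse 68.2
    top -55 [0.4978 0.2095] -55.5 mse 74.5
[ 0.4161  0.371  28.0637 68.152 ] [  0.4978   0.2095 124.471   74.5167]
```

```bash
python3 -m crank '[[[0,0.1,2.5,20,0,0,0.02],[0,0.1,2.5,40,0,0,0.02],[0,0.1,2.5,49,0,0,0.02],[255,0.1,2.5,49,0,0,0.02],[255,0.1,2.5,49,0,0,0.02],[255,0.1,2.5,49,0,0,0.02],[255,0.1,2.5,49,0,0,0.02],[255,0.1,2.5,49,0,0,0.02]]]' 20;python3 -m crank '[[[255,0,0,0,0,0,0],[255,0,0,0,0,0,0]]]';python3 - <<'E'
from h import *
goto([.4160,.3710,.0045],29.5)
E
```

```text
t: 27.35
position: [0.4167, 0.3715, 0.0064]
eef_rot: [[0.873, 0.488, -0.001], [0.488, -0.873, -0.001], [-0.001, 0.001, -1.0]]
wrist_force: [-0.7, -0.7, 4.8]
gripper_width: 0.318
t: 27.6
position: [0.4167, 0.3716, 0.0065]
eef_rot: [[0.873, 0.488, -0.001], [0.488, -0.873, -0.001], [-0.001, 0.001, -1.0]]
wrist_force: [-1.0, -0.3, 2.5]
gripper_width: 0.319
t 27.6 pos [416.7 371.6   6.5] yaw 29.2 j6 10.0 F [-1.  -0.3  2.5] M [-0.02  0.07 -0.01] w 0.319 | shift [-0.9  0.1  2. ] rv [ 0.001  0.001 -0.005]
```

```bash
python3 -m crank '[[[60,0,0,0,0,0,0],[60,0,0,0,0,0,0],[60,0,0,0,0,0,0.18],[60,0,0,0,0,0,0.36],[60,0,0,0,0,0,0.54],[60,0,0,0,0,0,0.72],[60,0,0,0,0,0,0.9],[60,0,0,0,0,0,1.08]]]' 20; python3 -m crank '[[[60,0,0,0,0,0,0.18],[60,0,0,0,0,0,0.36],[60,0,0,1,0,0,0.49],[60,0,0,2,0,0,0.49],[60,0,0,2,0,0,0.49]]]' ;python3 - <<'E'
from h import *
goto([.4167,.3716,.0045],-60.8)
E
```

```text
t: 28.6
position: [0.4165, 0.3714, 0.0062]
eef_rot: [[0.839, -0.545, -0.001], [-0.545, -0.839, -0.001], [-0.0, 0.002, -1.0]]
wrist_force: [-0.4, 0.2, -0.5]
gripper_width: 0.764
t: 29.22
position: [0.4163, 0.3712, 0.0039]
eef_rot: [[0.485, -0.874, -0.001], [-0.874, -0.485, -0.002], [0.001, 0.002, -1.0]]
wrist_force: [-0.8, -0.8, 0.1]
gripper_width: 0.762
t 29.23 pos [416.3 371.2   3.9] yaw -61.0 j6 100.2 F [-0.8 -0.8  0.1] M [-0.02  0.03  0.03] w 0.762 | shift [-0.1 -0.5 -0.6] rv [ 0.002 -0.001 -0.003]
```

```bash
python3 -m crank '[[[60,-0.1,-0.5,-0.6,0,0,0],[255,-0.1,-0.5,-0.6,0,0,0],[255,-0.1,-0.5,-0.6,0,0,0],[255,-0.1,-0.5,-0.6,0,0,0],[255,-0.1,-0.5,-0.6,0,0,0],[255,-0.1,-0.5,-0.6,0,0,0],[255,-0.1,-0.5,-0.6,0,0,0],[255,-0.1,-0.5,-0.6,0,0,0]]]' 60; python3 -m crank '[[[255,0,0,-5,0,0,0],[255,0,0,-30,0,0,0],[255,0,0,-75,0,0,0],[255,0,0,-90,0,0,0]]]';python3 - <<'E'
from h import *
goto([.6097,-.1699,.085],-73)
E
```

```text
t: 30.22
position: [0.4168, 0.3717, 0.0047]
eef_rot: [[0.485, -0.874, -0.001], [-0.874, -0.485, -0.002], [0.001, 0.002, -1.0]]
wrist_force: [-0.5, -0.6, 2.9]
gripper_width: 0.057
t: 30.72
position: [0.4186, 0.3731, 0.0977]
eef_rot: [[0.485, -0.874, 0.003], [-0.874, -0.485, 0.002], [-0.0, -0.003, -1.0]]
wrist_force: [0.4, -0.8, -0.1]
gripper_width: 0.06
t 30.73 pos [418.6 373.1  97.7] yaw -61.0 j6 100.2 F [ 0.4 -0.8 -0.1] M [0.04 0.02 0.01] w 0.06 | shift [567.5  96.6  12.4] rv [-0.003  0.     0.21 ]
```

```bash
python3 -m crank '[[[255,35,6,0,0,0,0.02],[255,85,15,0,0,0,0.05],[255,135,23,0,0,0,0.08],[255,185,31,0,0,0,0.11],[255,235,40,0,0,0,0.14],[255,285,49,0,0,0,0.17],[255,335,57,0,0,0,0.2],[255,385,65,0,0,0,0.21]]]'
python3 - <<'E'
from h import *
goto([.6097,-.1699,.08],-73)
E
```

```text
t: 31.72
position: [0.5484, 0.0034, 0.0967]
eef_rot: [[0.292, -0.956, 0.002], [-0.956, -0.292, 0.002], [-0.001, -0.002, -1.0]]
wrist_force: [-0.2, 0.3, 0.3]
gripper_width: 0.06
t 31.73 pos [548.4   3.4  96.7] yaw -73.0 j6 70.6 F [-0.2  0.3  0.3] M [ 0.06  0.   -0.03] w 0.06 | shift [183.6  -8.1  16.5] rv [-0.002  0.001 -0.001]
```

```bash
python3 -m crank '[[[255,45,-2,0,0,0,0],[255,95,-4,3,0,0,0],[255,145,-6,6,0,0,0],[255,175,-8,12,0,0,0],[255,183.6,-8,16,0,0,0],[255,183.6,-8,25,0,0,0],[255,183.6,-8,35,0,0,0],[255,183.6,-8,35,0,0,0]]]'
python3 - <<'E'
from h import *
goto([.6097,-.1699,.06],-73)
E
```

```text
t: 32.72
position: [0.6081, -0.1682, 0.0598]
eef_rot: [[0.293, -0.956, -0.001], [-0.956, -0.293, 0.003], [-0.003, 0.0, -1.0]]
wrist_force: [0.1, -0.3, -0.9]
gripper_width: 0.055
t 32.73 pos [ 608.1 -168.2   59.8] yaw -73.0 j6 55.1 F [ 0.1 -0.3 -0.9] M [-0.    0.07 -0.  ] w 0.055 | shift [ 2.1 -1.  -0.2] rv [0.    0.003 0.001]
```

```bash
python3 -m crank '[[[255,2,-1,-1,0,0,0],[255,2,-1,-1,0,0,0],[255,2,-1,2,0,0,0],[255,2,-1,4,0,0,0],[255,2,-1,6,0,0,0],[255,2,-1,6,0,0,0]]]'
python3 - <<'E'
from h import *
goto([.6097,-.1699,.054],-73)
E
```

```text
t: 33.48
position: [0.6096, -0.1699, 0.0537]
eef_rot: [[0.293, -0.956, -0.001], [-0.956, -0.293, 0.003], [-0.003, 0.0, -1.0]]
wrist_force: [-0.3, -0.5, 0.0]
gripper_width: 0.061
t 33.48 pos [ 609.6 -169.9   53.7] yaw -73.0 j6 55.0 F [-0.3 -0.5  0. ] M [-0.05 -0.03  0.01] w 0.061 | shift [ 0.  -0.  -0.3] rv [0.    0.003 0.001]
```

```bash
python3 -m crank '[[[200,0,0,0,0,0,0],[200,0,0,0,0,0,0],[150,0,0,0,0,0,0],[150,0,0,-15,0,0,0],[150,-10,0,-60,0,0,-0.1],[100,-60,0,-80,0,0,-0.2],[60,-115,0,-80,0,0,-0.3],[0,-170,0,-80,0,0,-0.4]]]' 60;python3 - <<'E'
from h import *
goto([.5617,.2521,.06],-32.5)
E
```

```text
t: 34.48
position: [0.5603, -0.0064, 0.1364]
eef_rot: [[0.644, -0.765, 0.002], [-0.765, -0.644, 0.003], [-0.001, -0.003, -1.0]]
wrist_force: [-0.5, 0.4, 0.0]
gripper_width: 0.95
t 34.48 pos [560.3  -6.4 136.4] yaw -49.9 j6 46.5 F [-0.5  0.4  0. ] M [ 0.03 -0.04  0.01] w 0.95 | shift [-196.8 -167.3   77.2] rv [-0.003  0.001 -0.304]
```

Run:
```python
from fit import *
I={n:grab(n,3) for n in C};np.savez("k2.npz",**I)
for nm,X in(("pA",(.560,.252)),("pB",(.413,.264))):
    for n in C: print(nm,n,np.round(fit(I,n,pulley,X,(-30,),11,.034),4),flush=True)
J=dict(np.load("first.npz"))
T=[np.hstack([crop(K[n],*proj(n,[.6092,-.1700,.045])[0],10,10,26) for n in C]) for K in(J,I)]
save("s7",np.vstack(T))
```

```text
top -30 [0.5611 0.2516] -32.7 mse 148.9
pA top [  0.5611   0.2516 147.3076 148.9382]
    side -30 [0.5582 0.2398] -4.2 mse 892.3
pA side [5.582000e-01 2.398000e-01 1.758163e+02 8.922564e+02]
    top -30 [0.4134 0.2636] -24.3 mse 271.8
pB top [4.134000e-01 2.636000e-01 1.557118e+02 2.718122e+02]
    side -30 [0.4123 0.2643] -20.6 mse 294.5
pB side [4.123000e-01 2.643000e-01 1.593864e+02 2.944653e+02]
```

View pics/s7.png

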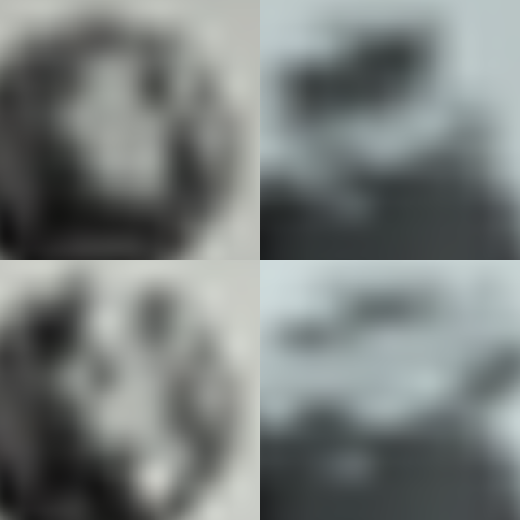

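```bash
python3 -m crank '[[[0,-40,-34,0,0,0,-0.08],[0,-80,-68,10,0,0,-0.16],[0,-120,-102,20,0,0,-0.24],[0,-160,-136,40,0,0,-0.3],[0,-197,-167,60,0,0,-0.304],[0,-197,-167,75,0,0,-0.304],[0,-197,-167,75,0,0,-0.304]]]' 20;python3 - <<'E'
from h import *
goto([.5617,.2521,.015],-32.5)
E
```

```text
t: 35.65
position: [0.5617, 0.2485, 0.0589]
eef_rot: [[0.841, -0.54, -0.003], [-0.54, -0.841, 0.001], [-0.003, 0.001, -1.0]]
wrist_force: [-0.8, -0.4, -0.2]
gripper_width: 1.0
t 35.65 pos [561.7 248.5  58.9] yaw -32.7 j6 54.1 F [-0.8 -0.4 -0.2] M [ 0.03 -0.02  0.02] w 1.0 | shift [-1.8 -3.1 43.9] rv [ 0.001  0.003 -0.004]
```

```bash
python3 -m crank '[[[0,-1.8,-3.1,10,0,0,0],[0,-1.8,-3.1,30,0,0,0],[0,-1.8,-3.1,44,0,0,0],[255,-1.8,-3.1,44,0,0,0],[255,-1.8,-3.1,44,0,0,0],[255,-1.8,-3.1,44,0,0,0],[255,-1.8,-3.1,44,0,0,0],[255,-1.8,-3.1,44,0,0,0]]]' 20;python3 - <<'E'
from h import *
goto([.5617,.2521,.015],-32.5)
E
```

```text
t: 36.65
position: [0.5621, 0.2524, 0.0155]
eef_rot: [[0.841, -0.54, -0.002], [-0.54, -0.841, 0.001], [-0.002, 0.0, -1.0]]
wrist_force: [-0.2, 0.8, 1.1]
gripper_width: 0.497
t 36.65 pos [562.1 252.4  15.5] yaw -32.7 j6 54.4 F [-0.2  0.8  1.1] M [-0.    0.   -0.03] w 0.497 | shift [-0.2  0.5  0.5] rv [ 0.     0.002 -0.004]
```

```bash
python3 -m crank '[[[0,0,0,0,0,0,0],[0,0,0,0,0,0,0],[0,0,0,0,0,0,0],[0,0,0,0,0,0,-0.18],[0,0,0,0,0,0,-0.36],[0,0,0,0,0,0,-0.54],[0,0,0,0,0,0,-0.72],[0,0,0,0,0,0,-0.9]]]' 20; python3 -m crank '[[[0,0,0,0,0,0,-0.18],[0,0,0,0,0,0,-0.36],[0,0,0,0,0,0,-0.54],[0,0,0,0,0,0,-0.67],[0,0,0,0,0,0,-0.67]]]';python3 - <<'E'
from h import *
goto([.5621,.2524,.014],57.3)
E
```

```text
t: 37.65
position: [0.5621, 0.2524, 0.0154]
eef_rot: [[0.944, 0.329, -0.002], [0.329, -0.944, 0.001], [-0.002, -0.002, -1.0]]
wrist_force: [0.1, -0.4, -0.4]
gripper_width: 1.0
t: 38.28
position: [0.562, 0.2523, 0.0153]
eef_rot: [[0.537, 0.843, -0.003], [0.843, -0.537, 0.001], [-0.001, -0.003, -1.0]]
wrist_force: [-0.0, -0.1, -0.2]
gripper_width: 1.001
t 38.27 pos [562.  252.3  15.3] yaw 57.5 j6 -35.8 F [-0.  -0.1 -0.2] M [ 0.03 -0.01  0.01] w 1.001 | shift [0.1 0.1 1.3] rv [-0.003  0.001  0.004]
```

Grip firmly and lift.

```bash
python3 -m crank '[[[255,0,0,0.5,-0.003,0.001,0],[255,0,0,0.5,-0.003,0.001,0],[255,0,0,0.5,-0.003,0.001,0],[255,0,0,0.5,-0.003,0.001,0],[255,0,0,0.5,-0.003,0.001,0],[255,0,0,0.5,-0.003,0.001,0]]]' 80;python3 - <<'E'
from h import *
goto([.5621,.2524,.014],57.3)
E
python3 -m crank '[[[255,0,0,-5,0,0,0],[255,0,0,-35,0,0,0],[255,0,0,-80,0,0,0],[255,0,0,-85,0,0,0]]]';python3 - <<'E'
from h import *
goto([.6097,-.1699,.09],107)
E
```

```text
t: 39.02
position: [0.5625, 0.2525, 0.0153]
eef_rot: [[0.537, 0.843, 0.002], [0.843, -0.537, 0.0], [0.001, 0.001, -1.0]]
wrist_force: [0.7, -0.1, 2.2]
gripper_width: 0.486
t 39.02 pos [562.5 252.5  15.3] yaw 57.5 j6 -35.6 F [ 0.7 -0.1  2.2] M [-0.01 -0.02 -0.02] w 0.486 | shift [-0.3 -0.2  1.3] rv [ 0.001 -0.001  0.003]
t: 39.52
position: [0.5648, 0.2535, 0.104]
eef_rot: [[0.537, 0.843, 0.008], [0.843, -0.537, 0.003], [0.007, 0.005, -1.0]]
wrist_force: [0.4, -0.2, -0.8]
gripper_width: 0.48
t 39.52 pos [564.8 253.5 104. ] yaw 57.5 j6 -35.6 F [ 0.4 -0.2 -0.8] M [-0.01  0.03  0.04] w 0.48 | shift [-333.   265.3   13.1] rv [ 0.007 -0.004 -0.864]
```

```bash
python3 -m crank '[[[255,-25,20,0,0,0,-0.08],[255,-63,50,0,0,0,-0.18],[255,-102,81,0,0,0,-0.29],[255,-142,113,0,0,0,-0.4],[255,-182,145,0,0,0,-0.51],[255,-222,177,0,0,0,-0.62],[255,-262,209,0,0,0,-0.73],[255,-300,240,0,0,0,-0.83]]]'
python3 - <<'E'
from h import *
goto([.6097,-.1699,.09],107)
E
```

```text
t: 40.52
position: [0.6046, -0.1299, 0.1013]
eef_rot: [[-0.263, 0.965, 0.005], [0.965, 0.263, 0.004], [0.002, 0.006, -1.0]]
wrist_force: [0.8, 0.4, -1.1]
gripper_width: 0.484
t 40.52 pos [ 604.6 -129.9  101.3] yaw 105.2 j6 -120.0 F [ 0.8  0.4 -1.1] M [-0.    0.01  0.02] w 0.484 | shift [-40.   -5.6  11.1] rv [ 0.006 -0.002 -0.031]
```

```bash
python3 -m crank '[[[255,-20,-3,0,0.006,-0.002,-0.031],[255,-40,-5.6,0,0.006,-0.002,-0.031],[255,-40,-5.6,10,0.006,-0.002,-0.031],[255,-40,-5.6,16,0.006,-0.002,-0.031],[255,-40,-5.6,16,0.006,-0.002,-0.031],[255,-40,-5.6,16,0.006,-0.002,-0.031]]]'
python3 - <<'E'
from h import *
goto([.6097,-.1699,.072],107)
E
```

```text
t: 41.28
position: [0.6098, -0.169, 0.0851]
eef_rot: [[-0.294, 0.956, -0.001], [0.956, 0.294, 0.0], [0.0, -0.001, -1.0]]
wrist_force: [-0.6, -0.6, -0.9]
gripper_width: 0.485
t 41.27 pos [ 609.8 -169.    85.1] yaw 107.1 j6 -124.8 F [-0.6 -0.6 -0.9] M [ 0.01 -0.08  0.02] w 0.485 | shift [-0.9 -0.3 13.1] rv [-0.001 -0.     0.001]
```

```bash
python3 -m crank '[[[255,-0.9,-0.3,4,0,0,0],[255,-0.9,-0.3,12,0,0,0],[255,-0.9,-0.3,14,0,0,0],[255,-0.9,-0.3,17,0,0,0],[255,-0.9,-0.3,20,0,0,0],[255,-0.9,-0.3,20,0,0,0]]]'
python3 - <<'E'
from h import *
goto([.6097,-.1699,.062],107)
E
```

```text
t: 42.02
position: [0.6095, -0.1699, 0.0647]
eef_rot: [[-0.294, 0.956, -0.001], [0.956, 0.294, 0.0], [0.001, -0.001, -1.0]]
wrist_force: [0.1, -0.4, -1.9]
gripper_width: 0.482
t 42.02 pos [ 609.5 -169.9   64.7] yaw 107.1 j6 -124.9 F [ 0.1 -0.4 -1.9] M [ 0.04  0.02 -0.05] w 0.482 | shift [-0.1  0.2  2.7] rv [-0.001 -0.001  0.001]
```

```bash
python3 -m crank '[[[255,0,0,3,0,0,0],[255,0,0,7,0,0,0],[255,0,0,11,0,0,0],[255,0,0,15,0,0,0],[255,0,0,19,0,0,0],[255,0,0,22.5,0,0,0],[255,0,0,22.5,0,0,0]]]'
python3 - <<'E'
from h import *
goto([.6097,-.1699,.0413],107)
E
```

```text
t: 42.9
position: [0.6091, -0.1698, 0.0418]
eef_rot: [[-0.293, 0.956, -0.002], [0.956, 0.293, 0.001], [0.001, -0.002, -1.0]]
wrist_force: [-0.6, 0.4, -1.0]
gripper_width: 0.483
t 42.9 pos [ 609.1 -169.8   41.8] yaw 107.1 j6 -124.9 F [-0.6  0.4 -1. ] M [ 0.05 -0.03 -0.01] w 0.483 | shift [-0.3  0.5  0.5] rv [-0.002 -0.001  0.001]
```

```bash
python3 -m crank '[[[110,0,0,0,0,0,0],[100,0,0,0,0,0,0],[100,0,0,-15,0,0,0],[100,0,0,-50,0,0,0],[100,30,0,-75,0,0,0.1],[60,80,-10,-75,0,0,0.25],[0,135,-20,-75,0,0,0.4],[0,190,-40,-75,0,0,0.5]]]' 20;python3 - <<'E'
from fit import *
goto([.4141,.2645,.06],68)
I={n:grab(n,3) for n in C};np.savez("k3.npz",**I)
for n in C: print("pB",n,np.round(fit(I,n,pulley,(.413,.264),(-22,),11,.034),4),flush=True)
T=np.hstack([crop(I[n],*proj(n,[.6092,-.1300,.045])[0],40,30,10) for n in C])
save("s8",T)
E
```

```text
t: 43.9
position: [0.5157, 0.0014, 0.1189]
eef_rot: [[0.205, 0.979, 0.001], [0.979, -0.205, 0.001], [0.001, 0.001, -1.0]]
wrist_force: [0.3, 0.0, 0.9]
gripper_width: 1.003
t 43.9 pos [515.7   1.4 118.9] yaw 78.2 j6 -80.9 F [0.3 0.  0.9] M [0.04 0.01 0.  ] w 1.003 | shift [ 236.7 -153.4   59. ] rv [ 0.001 -0.001  0.178]
    top -22 [0.4137 0.2641] -21.9 mse 259.5
pB top [  0.4137   0.2641 158.0501 259.4837]
    side -22 [0.4123 0.2641] -18.8 mse 294.1
pB side [4.123000e-01 2.641000e-01 1.612122e+02 2.941214e+02]
```

View pics/s8.png

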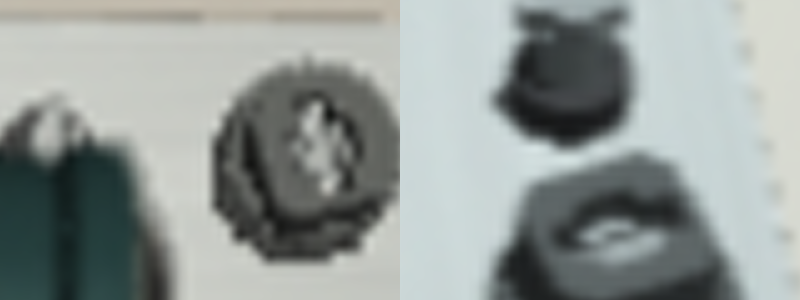

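```bash
python3 -m crank '[[[0,45,-30,0,0,0,0.05],[0,90,-60,0,0,0,0.1],[0,135,-90,10,0,0,0.15],[0,180,-118,20,0,0,0.178],[0,220,-142,30,0,0,0.178],[0,237,-153,50,0,0,0.178],[0,237,-153,59,0,0,0.178],[0,237,-153,59,0,0,0.178]]]' 20;python3 - <<'E'
from h import *
goto([.4143,.2645,.015],68)
E
```

```text
t: 45.2
position: [0.4148, 0.2614, 0.0588]
eef_rot: [[0.371, 0.928, -0.0], [0.928, -0.371, -0.001], [-0.001, -0.0, -1.0]]
wrist_force: [0.1, -0.2, -0.4]
gripper_width: 0.999
t 45.2 pos [414.8 261.4  58.8] yaw 68.2 j6 -38.8 F [ 0.1 -0.2 -0.4] M [-0.05 -0.03 -0.04] w 0.999 | shift [ 2.8 -1.7 43.8] rv [-0.     0.001  0.003]
```

```bash
python3 -m crank '[[[0,2.8,-1.7,10,0,0,0],[0,2.8,-1.7,30,0,0,0],[0,2.8,-1.7,44,0,0,0],[255,2.8,-1.7,44,0,0,0],[255,2.8,-1.7,44,0,0,0],[255,2.8,-1.7,44,0,0,0],[255,2.8,-1.7,44,0,0,0],[255,2.8,-1.7,44,0,0,0]]]' 20;python3 - <<'E'
from h import *
goto([.4143,.2645,.015],68)
E
python3 -m crank '[[[0,0,0,0,0,0,0],[0,0,0,0,0,0,0],[0,0,0,0,0,0,0],[0,0,0,0,0,0,0.18],[0,0,0,0,0,0,0.36],[0,0,0,0,0,0,0.54],[0,0,0,0,0,0,0.72],[0,0,0,0,0,0,0.9]]]' 20; python3 -m crank '[[[0,0,0,0,0,0,0.18],[0,0,0,0,0,0,0.36],[0,0,0,0,0,0,0.54],[0,0,0,0,0,0,0.67],[0,0,0,0,0,0,0.67]]]';python3 - <<'E'
from h import *
goto([.4143,.2645,.014],-22)
E
```

```text
t: 46.2
position: [0.4151, 0.2649, 0.0155]
eef_rot: [[0.371, 0.929, 0.001], [0.929, -0.371, -0.0], [0.0, 0.001, -1.0]]
wrist_force: [-0.6, -1.3, 4.2]
gripper_width: 0.496
t 46.2 pos [415.1 264.9  15.5] yaw 68.2 j6 -38.5 F [-0.6 -1.3  4.2] M [-0.12 -0.02 -0.02] w 0.496 | shift [-0.7 -0.6  0.5] rv [ 0.001 -0.     0.004]
t: 47.2
position: [0.4148, 0.2648, 0.0153]
eef_rot: [[0.96, 0.281, 0.001], [0.281, -0.96, -0.0], [0.001, 0.001, -1.0]]
wrist_force: [-0.5, 0.7, -0.4]
gripper_width: 0.997
t: 47.82
position: [0.4147, 0.2648, 0.0152]
eef_rot: [[0.927, -0.375, 0.0], [-0.375, -0.927, -0.001], [0.001, 0.0, -1.0]]
wrist_force: [0.2, -0.1, 0.8]
gripper_width: 1.002
t 47.83 pos [414.7 264.8  15.2] yaw -22.0 j6 51.7 F [ 0.2 -0.1  0.8] M [ 0.03  0.03 -0.02] w 1.002 | shift [-0.3  0.4  1.2] rv [ 0.    -0.001 -0.   ]
```

```bash
python3 -m crank '[[[255,0,0,0.5,0,0,0],[255,0,0,0.5,0,0,0],[255,0,0,0.5,0,0,0],[255,0,0,0.5,0,0,0],[255,0,0,0.5,0,0,0],[255,0,0,0.5,0,0,0]]]' 80;python3 - <<'E'
from h import *
goto([.4143,.2645,.014],-22)
E
python3 -m crank '[[[255,0,0,-5,0,0,0],[255,0,0,-35,0,0,0],[255,0,0,-80,0,0,0],[255,0,0,-85,0,0,0]]]';python3 - <<'E'
from h import *
goto([.6104,-.0799,.1],-1)
E
```

```text
t: 48.58
position: [0.4151, 0.265, 0.015]
eef_rot: [[0.927, -0.375, 0.001], [-0.375, -0.927, -0.0], [0.001, -0.0, -1.0]]
wrist_force: [0.9, -0.5, 2.8]
gripper_width: 0.487
t 48.58 pos [415.1 265.   15. ] yaw -22.0 j6 51.7 F [ 0.9 -0.5  2.8] M [0.04 0.02 0.07] w 0.487 | shift [-0.6  0.8  1. ] rv [-0.    -0.001  0.   ]
t: 49.08
position: [0.4171, 0.2662, 0.1032]
eef_rot: [[0.927, -0.374, 0.006], [-0.374, -0.927, 0.003], [0.005, -0.005, -1.0]]
wrist_force: [0.9, 0.3, -1.6]
gripper_width: 0.485
t 49.08 pos [417.1 266.2 103.2] yaw -22.0 j6 51.7 F [ 0.9  0.3 -1.6] M [ 0.03  0.04 -0.03] w 0.485 | shift [308.8 248.6   3.5] rv [-0.004 -0.006 -0.366]
```

```bash
python3 -m crank '[[[255,25,20,0,0,0,-0.03],[255,66,53,0,0,0,-0.08],[255,107,86,0,0,0,-0.13],[255,148,119,0,0,0,-0.18],[255,189,152,0,0,0,-0.23],[255,230,185,0,0,0,-0.28],[255,270,217,0,0,0,-0.33],[255,300,242,0,0,0,-0.366]]]'
python3 - <<'E'
from h import *
goto([.6104,-.0799,.085],-1)
E
```

```text
t: 50.08
position: [0.6042, -0.0724, 0.1016]
eef_rot: [[1.0, -0.018, 0.004], [-0.018, -1.0, 0.003], [0.004, -0.003, -1.0]]
wrist_force: [0.3, -0.2, -1.4]
gripper_width: 0.486
t 50.08 pos [604.2 -72.4 101.6] yaw -1.0 j6 -8.4 F [ 0.3 -0.2 -1.4] M [ 0.01 -0.01 -0.03] w 0.486 | shift [ 6.3  7.5 16.6] rv [-0.003 -0.004 -0.   ]
```

```bash
python3 -m crank '[[[255,6.3,7.5,5,-0.003,-0.004,0],[255,6.3,7.5,14,-0.003,-0.004,0],[255,6.3,7.5,17,-0.003,-0.004,0],[255,6.3,7.5,17,-0.003,-0.004,0],[255,6.3,7.5,17,-0.003,-0.004,0]]]'
python3 - <<'E'
from h import *
goto([.6104,-.0799,.065],-1)
E
```

```text
t: 50.7
position: [0.6103, -0.0791, 0.0849]
eef_rot: [[1.0, -0.017, 0.0], [-0.017, -1.0, 0.0], [0.0, -0.0, -1.0]]
wrist_force: [-0.3, -0.4, -1.3]
gripper_width: 0.479
t 50.7 pos [610.3 -79.1  84.9] yaw -0.9 j6 -8.8 F [-0.3 -0.4 -1.3] M [ 0.02  0.06 -0.02] w 0.479 | shift [ 0.1  0.8 19.9] rv [-0.    -0.     0.001]
```

```bash
python3 -m crank '[[[255,0.1,0.8,4,0,0,0],[255,0.1,0.8,12,0,0,0],[255,0.1,0.8,14,0,0,0],[255,0.1,0.8,17,0,0,0],[255,0.1,0.8,20,0,0,0],[255,0.1,0.8,20,0,0,0]]]'
python3 - <<'E'
from h import *
goto([.6104,-.0799,.0415],-1)
E
```

```text
t: 51.45
position: [0.6101, -0.0798, 0.0645]
eef_rot: [[1.0, -0.017, -0.001], [-0.017, -1.0, 0.0], [-0.001, -0.0, -1.0]]
wrist_force: [-0.5, -0.1, -1.4]
gripper_width: 0.485
t 51.45 pos [610.1 -79.8  64.5] yaw -1.0 j6 -8.8 F [-0.5 -0.1 -1.4] M [ 0.02 -0.04  0.06] w 0.485 | shift [ 0.3  0.1 23. ] rv [-0.     0.001  0.001]
```

```bash
python3 -m crank '[[[255,0.2,0.1,3,0,0,0],[255,0.2,0.1,7,0,0,0],[255,0.2,0.1,11,0,0,0],[255,0.2,0.1,15,0,0,0],[255,0.2,0.1,19,0,0,0],[255,0.2,0.1,22.5,0,0,0],[255,0.2,0.1,22.5,0,0,0]]]'
python3 - <<'E'
from h import *
goto([.6104,-.0799,.0413],-1)
E
```

```text
t: 52.32
position: [0.6099, -0.0799, 0.0415]
eef_rot: [[1.0, -0.017, -0.001], [-0.017, -1.0, 0.001], [-0.001, -0.001, -1.0]]
wrist_force: [0.1, 0.4, -0.9]
gripper_width: 0.481
t 52.33 pos [609.9 -79.9  41.5] yaw -1.0 j6 -8.8 F [ 0.1  0.4 -0.9] M [-0.02 -0.08 -0.03] w 0.481 | shift [ 0.5 -0.   0.2] rv [-0.001  0.001  0.001]
```

```bash
python3 -m crank '[[[110,0,0,0,0,0,0],[100,0,0,0,0,0,0],[100,0,0,-15,0,0,0],[100,0,0,-50,0,0,0],[100,0,-20,-100,0,0,0],[60,-30,-70,-120,0,0,0],[0,-60,-125,-120,0,0,0],[0,-90,-180,-120,0,0,0]]]' 20; python3 -m crank '[[[0,-40,-50,0,0,0,0],[0,-60,-100,0,0,0,0],[0,-60,-150,0,0,0,0],[0,-60,-150,0,0,0,0]]]';python3 - <<'E'
from fit import *
I={n:grab(n,3) for n in C};np.savez("k4.npz",**I)
up=lambda x,y:(lambda h,c:(h,c))(*pulley(x,y))
for nm,X,t in(("L",(.6093,-.080),-1),("M",(.6093,-.170),17)):
    for n in C: print(nm,n,np.round(fit(I,n,pulley,X,(t,),10,.034,.026),4),flush=True)
T=np.hstack([crop(I[n],*proj(n,[.57,-.1200,.045])[0],50,50,8) for n in C])
save("s9",T)
E
```

```text
t: 53.32
position: [0.5233, 0.1027, 0.1641]
eef_rot: [[1.0, -0.018, 0.002], [-0.018, -1.0, 0.001], [0.002, -0.001, -1.0]]
wrist_force: [0.6, 0.9, -0.6]
gripper_width: 1.001
t: 53.82
position: [0.4661, 0.2571, 0.1661]
eef_rot: [[1.0, -0.013, 0.005], [-0.013, -1.0, 0.003], [0.005, -0.003, -1.0]]
wrist_force: [-0.2, 0.1, -0.2]
gripper_width: 0.999
    top -1 [ 0.6072 -0.078 ] 0.3 mse 365.2
L top [ 6.072000e-01 -7.800000e-02  3.435000e-01  3.651933e+02]
    side -1 [ 0.6078 -0.0796] -7.3 mse 475.8
L side [ 6.078000e-01 -7.960000e-02  1.726742e+02  4.758013e+02]
    top 17 [ 0.6071 -0.1684] 17.0 mse 349.1
M top [ 6.071000e-01 -1.684000e-01  1.698980e+01  3.490933e+02]
    side 17 [ 0.6059 -0.1687] 23.6 mse 426.1
M side [ 6.059000e-01 -1.687000e-01  2.364280e+01  4.260574e+02]
```

View pics/s9.png

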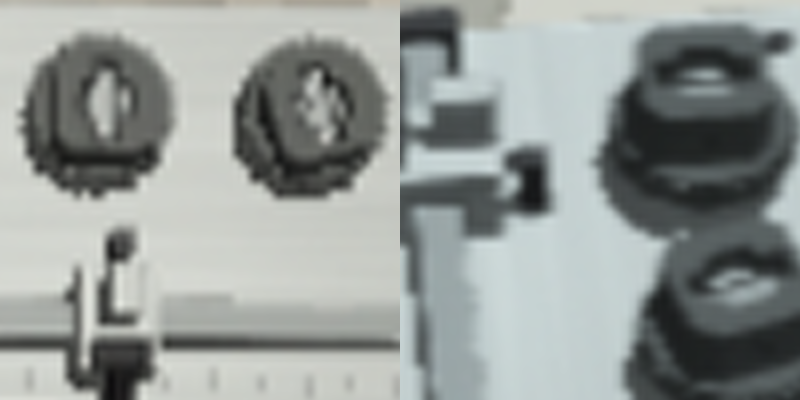

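```bash
python3 -c "
from rig import env
print(env.job_done())"
```

```text
the job is handed in; nothing more can be done
None
```

I handed in the job at about 54 s, and my last checks showed everything in place. `env.job_done()` reports no verdict, so success isn't confirmed.

- **Rail stop:** I gripped the fin and slid the stop about 200 mm to the pointer. The top picture put its middle within about 1 mm of the pointer tip with the lever still up. I then pushed the lever down until it stopped solid at about 53 mm height and 34 N. A later picture showed it flat towards the robot with the stop still in line.
- **Keys and pulleys:** I found only two pulleys. Each now sits over a key, one on the spindle by the pointer (slot about −1°) and one on the middle spindle (slot about 17°). Both went down without resistance until about 0.2–0.5 mm above the collar, and I released them there. The last picture shows both upright with their keyways in line.
- **Beaker and bottle:** I kept the arm clear of both, but didn't check them again in the last pictures.

**Checks that disagreed:**
- **White stick:** it looked like a third key, but the gripper measured it at about 38 mm instead of 30. I left it and used another key.
- **Last position fits:** both pulleys came out 2–4 mm towards the robot from where the gripper had felt or placed them. The fits were poor and the shift was much the same for both, so I put it down to camera and model error.
- **Last angle fits:** the side camera's angles were about 6–7° off the slots, while the top camera agreed to within 2°.

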